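# Change over the cassette in a click-knob cam clamp

### The arm

A 6-joint arm with a two-finger parallel gripper is mounted at the origin on the work surface. World frame = base frame: x ahead of the robot, y to its left, z up, the work surface at z = 0. Lengths are in mm, angles in rad, forces in N, time in s.
With the tool pointing down it reaches from about 300 to 775 mm from the base axis. Payload 14.6 kg.
Tool frame: the origin (TCP) lies between the finger pads; the fingertips stand 22 mm ahead of it and the grasp point (between the pads) lies 3 mm ahead of it (manip.tcp_to_tips is the distance from the TCP to the fingertips, in mm); y points along the fingers, z is the direction in which the jaws open and shut, and the axes are right-handed (so a half turn about y gives the same grasp; the last joint's range is limited). The gripper opens to 94 mm and grips with 3 to 60 N. Pads are 16 mm wide; open, the fingers measure 119 mm over their backs; the gripper's body (75 mm by 177 mm) begins 78 mm behind the grasp point.
Start: joints at [1.217, 0.3, 1.521, -0, 1.321, -0.067], TCP at [155.584, 527.525, 202.046] pointing down, gripper open.
Joint ranges: [-3.03, 3.03], [-0.79, 2.21], [0.23, 2.52], [-1.04, 4.18], [0, 3.07], [-2.55, 2.55]. Speed limits (rad/s): [2.22, 2.22, 2.57, 3.14, 3.14, 3.14].

### API

Orientations are given as [roll, pitch, yaw] about the fixed x, y, z axes, in that order (R = Rz(yaw) Ry(pitch) Rx(roll)).
In Python, from cell import manip gives the robot as it stands.
- The arm moves only by the shell command python3 -m jog 'ROWS' [OPENING] [FORCE]. ROWS is JSON, one flat list of numbers, 6 for each row, row after row: the shift along the tool's x, y, z in mm, then the turn, a rotation vector about the tool's x, y, z in degrees. A call has 1 to 10 rows; each row is the pose to reach, as a shift and turn from the pose commanded when the call began, along the tool's axes at that moment; what a row does not reach only later rows make up. A row lasts 1/12 s, in which the tool goes at most 41.7 mm and 7.16 degrees, less where a joint would pass 70% of its speed; a pose out of reach is approached as far as the arm can. A call with a gripper value outside its range is refused whole. OPENING is the finger opening in mm, from 0 to 94, set as the call begins (- or left out, the last holds). The fingers move at their own pace and stop on an object; FORCE is the grip in N (left out, the last holds). Time passes only in rows, so rows that repeat a pose let the fingers close. It gives the time, the measured TCP pose, the force and the opening at its end, in the units of the state.
- manip.read_state(): the state, without advancing time (a new reading comes with each control period).
- manip.camera(name): name is "scene" or "top" or "wrist"; returns a dict with "img" (400x640x3 uint8, red, green, blue), "intrinsics" (3x3 intrinsics, pixels), "origin" and "orientation" of the camera in the world. Camera axes: x right, y down, z forward; pixel columns grow to the right and rows downward; lengths in mm; the calibration is good to about 2 mm. The wrist camera is an equidistant fisheye: a pixel r from the principal point sees the ray r / f radians off the axis. A picture is of the moment at which its call begins. There is no depth.
- manip.sign_off(): hands the job in, once; it reports no verdict.
Trained networks look in a picture, given as the dict that the camera call returned (one of the last four; its "shot" number tells which), for a name from the list of things; names that differ only in an ending like _2 or _b are one class to them, and where a whole thing is asked for, a point or a joint stands for the part that bears it (a point fixed in the world has none). Each returns a list of dicts, best first, with "score" (0 to 1); they miss things now and then, are a little off and sometimes report something else, mostly with a low value. They report only what shows in the picture. A call takes as long as a camera call. They do not tell look-alikes from the thing itself.
- manip.masks_of(thing, picture): "pixels" (400x640 bool, what is visible of it) and "xy" ([column, row] in pixels, amid what is visible of it).
- manip.tip_of(thing, picture): "xy" ([column, row] in pixels: a listed point, or the origin of a listed thing).
The state is a dict: "clock": time; "joints": joint angles; "qd": joint speeds; "effort": joint torques, N m; "eef_pos": TCP position; "eef_rot": TCP orientation; "wrist_force": force on the tool from outside, world axes, zero at the start; "moment": the same for the moment, N m; "finger_gap": finger opening in mm.
Only numpy, scipy, OpenCV 4.12 (cv2) and the standard library are available. Lean on these libraries where they do the work, as an engineer would, in place of code of your own. Each camera call takes 0.05 s, during which the arm holds its last target.

### The job

The blue-ended fibre cassette in the tilted clamp is finished: lay it flat in the free half of the wooden tray, on its underside. Then put the green-ended cassette from the black mat in its place, flat on the sloping bed with its length along the ledge, down against it, and turn the orange knob clockwise until the cam grips the cassette and the knob's clutch slips and clicks, stopping after one to three clicks, and let go. Leave all the other things where they are.

Things in the scene. Friction and masses are not known exactly. Their poses are not given: they have to be found in the camera images.
- blue_cassette: the finished cassette: grey block with blue ends, lying loose in the clamp at the start, its top square to the sloping bed, its side on the ledge, a few mm of play at its ends. 60 x 30 x 34 mm, 0.12 kg more or less; origin at the centre of its underside, z up through its top, y along its 60 mm length, x across its 30 mm width; both ends are alike
- green_cassette: the waiting cassette: grey block with green ends, on the black mat, its long axis within about 0.5 rad of the mat's y. 60 x 30 x 34 mm, 0.12 kg more or less; origin at the centre of its underside, z up through its top, y along its 60 mm length, x across its 30 mm width; both ends are alike
- yellow_cassette: bystander of the same kind with yellow ends, also on the mat; it and the green one lie near the two ends of the mat, either way round. 60 x 30 x 34 mm, 0.12 kg more or less; origin at the centre of its underside, z up through its top, y along its 60 mm length, x across its 30 mm width; both ends are alike
- white_cassette: bystander of the same kind with white ends, in the +x half of the tray. 60 x 30 x 34 mm, 0.12 kg more or less; origin at the centre of its underside, z up through its top, y along its 60 mm length, x across its 30 mm width; both ends are alike
- mat: fixed black rubber mat 200 (x) x 115 (y) x 4 mm; origin at the centre of its underside
- tray: fixed brown wooden open tray 180 (x) x 130 (y) mm outside, 24 mm tall, walls and floor 4 mm; origin at the centre of its underside. The white cassette lies in its +x half, the -x half is free
- tray_free (a point): point on the tray's inner floor, 4 mm above the table, at the middle of its free half (38 mm to -x of the tray's centre)
- stand: fixed stand that carries the bed on a dark base plate 130 x 170 mm; origin on the table under the bed's. In the bed's frame: aluminium ledge 8 mm high, 64 mm long, upper face at x = -15 mm; sprung black jaw pad 20 mm high, 30 mm wide, face at y = -30 mm, gives up to 3 mm when gripped (2 N/mm); cam axis at x = -8, y = +62 mm. The open cam leaves 6 to 10 mm of end play in all
- bed: sloping grey clamp bed, 86 (x) x 160 (y) mm; leans 25 degrees to the stand's -x (the robot's side). Origin on its surface, 78 mm above the table, where the middle of a clamped cassette's underside belongs; z square to the surface, x up the slope, y level. In this frame the cassette's y lies along the bed's y and its origin ends near x = 0, y = -1 mm. y = +3 mm is a good place to set it down
- cam: brass eccentric cam under the knob: disc of radius 32 mm, 12 mm off its axis, 4 to 20 mm above the bed; origin on its axis at the bed's surface, z along the bed's. Turned clockwise (seen from above) by the knob it pushes the cassette to -y on the jaw pad and down on the ledge, meeting the pad after 0.55 to 1.05 rad and gripping fully some 0.15 rad on. It takes 0.045 N m to turn and stays where left
- knob_grip (a point): middle of the orange grip bar on the black knob, on the cam's axis 58 mm above the bed's surface. Bar 46 mm long (along this point's x), 14 mm wide (y), from 46 to 70 mm above the bed; below it a black skirt of radius 24 mm. z is the knob's axis, square to the bed
- knob (a joint): slip of the knob over the cam's spindle, rad: 0 at the start, within 0.15 while both turn together, grows clockwise as the clutch slips at about 0.2 N m (turned back, it drops). Notches every 0.393 rad: clicks come at 0.2, 0.59 and 0.98, a fourth at 1.37 is too many; it stays where it is let go. Seen from outside, the cam stands still while the knob turns on
- bottle: bystander, pale bottle with a blue cap, 44 mm in diameter, 120 mm tall; origin at the centre of its underside
- cup: bystander, white cup 64 mm in diameter, 70 mm tall; origin at the centre of its underside
- tape: bystander, yellow tape roll lying flat, 60 mm in diameter, 18 mm tall; origin at the centre of its underside
- wipes: bystander, blue box 55 x 40 x 25 mm; origin at the centre of its underside
- screwdriver: bystander, screwdriver 160 mm long lying to the side of the work; origin on its length
Not all that is in view belongs to the job. Leave any pink look-alike of the blue_cassette alone.

How it is judged (in metres and radians):
On the way, in this order (a step that is already met when the one before it is completed fails the run):
1. the blue cassette lies flat in the tray, let go (x of blue_cassette in the frame of tray between -0.08 and 0.08 m and y of blue_cassette in the frame of tray between -0.055 and 0.055 m and z of blue_cassette in the frame of tray between 0 and 0.012 m and angle between blue_cassette's own z axis and vertical below 0.1 rad and contact force between the fingers and blue_cassette below 0.05 N and linear speed of blue_cassette below 0.02 m/s), for 0.2 s.
2. the green cassette lies flat on the bed against the ledge, let go, before the clutch has slipped (x of green_cassette in the frame of bed between -0.004 and 0.006 m and y of green_cassette in the frame of bed between -0.006 and 0.014 m and z of green_cassette in the frame of bed between -0.003 and 0.003 m and angle between the z axis of green_cassette and the z axis of bed, either way round below 0.08 rad and angle between the y axis of green_cassette and the y axis of bed, either way round below 0.15 rad and contact force between the fingers and green_cassette below 0.05 N and linear speed of green_cassette below 0.02 m/s and value of joint knob below 0.2 rad), for 0.1 s.
3. the cam grips the green cassette and the clutch has clicked at least once (x of green_cassette in the frame of bed between -0.004 and 0.006 m and y of green_cassette in the frame of bed between -0.006 and 0.014 m and z of green_cassette in the frame of bed between -0.003 and 0.003 m and angle between the z axis of green_cassette and the z axis of bed, either way round below 0.08 rad and angle between the y axis of green_cassette and the y axis of bed, either way round below 0.15 rad and value of joint knob above 0.22 rad and contact force between cam and green_cassette above 0.5 N), for 0.1 s.
At the end, for the whole second after the job is handed in: Blue cassette flat in the tray (within 8 mm of its floor, tilt under 0.1 rad); green one flat on the bed (3 mm, 0.08 rad), in line within 0.15 rad, within 6 mm of the ledge, pushed onto the jaw pad, gripped by the cam over 0.5 N; knob slipped one to three clicks (0.22 to 1.35 rad); all still (all of step 3 and x of blue_cassette in the frame of tray between -0.08 and 0.08 m and y of blue_cassette in the frame of tray between -0.055 and 0.055 m and z of blue_cassette in the frame of tray between 0 and 0.012 m and angle between blue_cassette's own z axis and vertical below 0.1 rad and linear speed of each of blue_cassette, green_cassette below 0.02 m/s and y of green_cassette in the frame of bed below 0.003 m and value of joint knob below 1.35 rad and velocity of joint knob below 0.2 rad/s); the robot touches nothing.
It fails at once if the clutch was slipped more than three clicks, or more than a click backwards (value of joint knob above 1.5 rad or value of joint knob below -0.3 rad).
It fails at once if another cassette, the bottle, cup, tape roll, blue box or screwdriver was shifted by more than 20 mm (distance of any of yellow_cassette, white_cassette, bottle, cup, tape, wipes, screwdriver from where it was at the start of the episode above 0.02 m).
It also fails if it takes over 72 s, if anything falls off the work surface, if the arm or the gripper's body presses on something with over 40 N, if the wrist force passes 120 N, or if a joint passes its speed limit or range.

## Working session

There is one attempt and no reset: what is moved stays moved. The work goes in short steps, Python scripts to look and compute and a shell command to move; the robot and the scene stay as the last step left them, time stands still between calls to the robot, and variables do not carry over. Pictures are saved under pics/ and viewed, and the job is handed in when it is done.

```bash
ls; mkdir -p pics; python3 - <<'E'
from cell import manip
import cv2,numpy as np
print(manip.read_state())
for n in ["scene","top","wrist"]:
    p=manip.camera(n); print(n,p["shot"],p["intrinsics"],p["origin"],p["orientation"])
    cv2.imwrite(f"pics/{n}0.png",p["img"][:,:,::-1])
E
```

```text
pics
{'clock': 0.0, 'joints': array([ 1.21738059e+00,  3.00487042e-01,  1.52158747e+00, -9.82137673e-06,
        1.32069405e+00, -6.65706207e-02]), 'qd': array([ 0.00133885, -0.00113204,  0.00024606,  0.00085091, -0.00050861,
        0.00235872]), 'effort': array([ 2.38559813e-03, -5.31802011e+01, -3.52738130e+01,  7.09894393e-02,
        2.42693274e-02, -1.66851632e-04]), 'eef_pos': array([155.506837  , 527.2780611 , 201.47488619]), 'eef_rot': array([-1.57197026e+00,  6.87312389e-05, -2.86842718e-01]), 'wrist_force': array([ 0.08101247, -0.08533665, -0.39053771]), 'moment': array([-0.03760865, -0.0019368 ,  0.03599101]), 'finger_gap': 94.11929744990886}
scene 1 [[504.42376802   0.         315.371712  ]
 [  0.         504.42376802 197.34702132]
 [  0.           0.           1.        ]] [1040.89648616  486.71944228 1209.61561313] [-2.56750669  0.01282989  2.42166204]
top 2 [[447.29031628   0.         322.75721831]
 [  0.         447.29031628 201.18831321]
 [  0.           0.           1.        ]] [ 493.17317302  -59.492014   1237.17478726] [-3.07650402 -0.0108873  -1.56694602]
wrist 3 [[309.70691629   0.         317.58153331]
 [  0.         309.70691629 196.15816602]
 [  0.           0.           1.        ]] [ 82.85493781 548.44582043 383.92006704] [2.88193826e+00 1.06467723e-03 1.28279248e+00]
```

View pics/scene0.png

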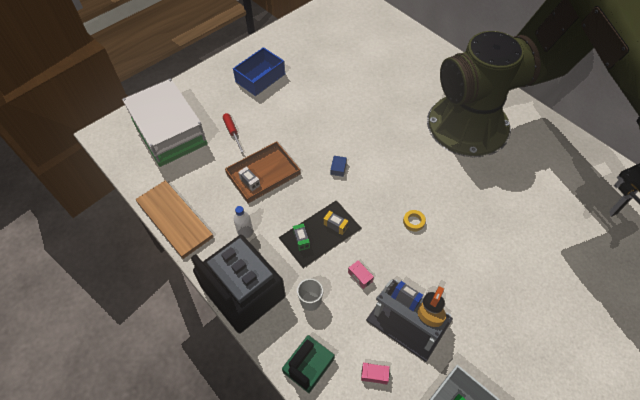

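View pics/top0.png

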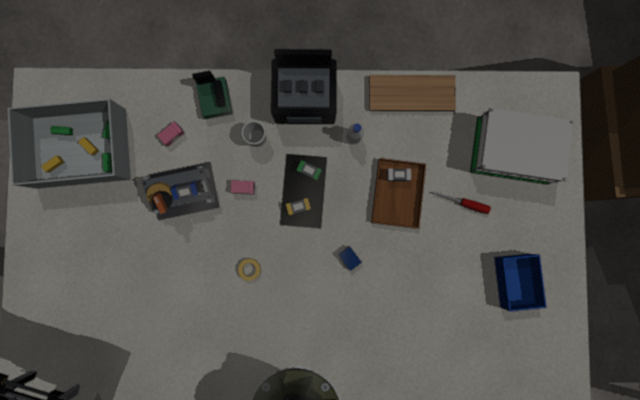

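View pics/wrist0.png

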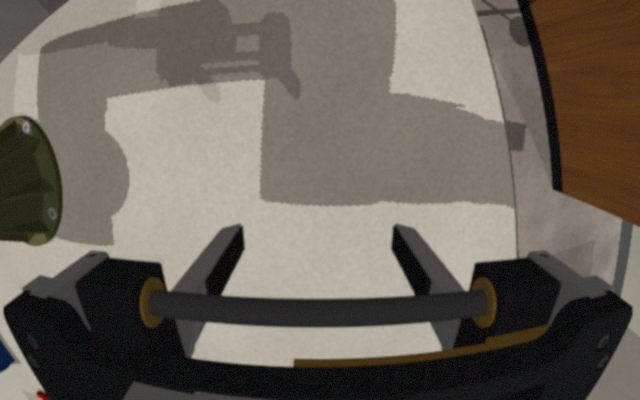

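The top view has the stand at about (182,190), the mat at (303,190) with green (309,169) above yellow (298,207), and the tray at (400,193) with white at (400,174). The pink decoys sit at (242,187) and (170,133). Next I'll localise these.

```bash
cat > h.py <<'E'
from cell import manip
import cv2,numpy as np
from scipy.spatial.transform import Rotation as R
from scipy.optimize import least_squares
def Rm(o): return R.from_euler('xyz',o).as_matrix()
def ray(p,xy):
    K=p["intrinsics"]; d=np.array([(xy[0]-K[0,2])/K[0,0],(xy[1]-K[1,2])/K[1,1],1.])
    if p.get("fish"):
        r=np.hypot(d[0],d[1]); d=np.array([d[0]/r*np.sin(r),d[1]/r*np.sin(r),np.cos(r)]) if r>1e-9 else d
    return Rm(p["orientation"])@d
def proj(p,X):
    X=np.atleast_2d(X); c=(X-p["origin"])@Rm(p["orientation"]); K=p["intrinsics"]
    if p.get("fish"):
        rr=np.hypot(c[:,0],c[:,1])+1e-12; th=np.arctan2(rr,c[:,2]); u=c[:,0]/rr*th; v=c[:,1]/rr*th
    else: u=c[:,0]/c[:,2]; v=c[:,1]/c[:,2]
    return np.c_[u*K[0,0]+K[0,2],v*K[1,1]+K[1,2]]
def onz(p,xy,z):
    d=ray(p,xy); o=np.array(p["origin"]); return o+d*(z-o[2])/d[2]
def tri(ps,xys):
    A=np.zeros((3,3));b=np.zeros(3)
    for p,xy in zip(ps,xys):
        d=ray(p,xy); d/=np.linalg.norm(d); M=np.eye(3)-np.outer(d,d); A+=M; b+=M@p["origin"]
    return np.linalg.solve(A,b)
def cam(n):
    p=manip.camera(n); p["fish"]=(n=="wrist"); return p
def save(p,name,crop=None,s=1):
    im=p["img"][:,:,::-1]
    if crop: im=im[crop[1]:crop[3],crop[0]:crop[2]]
    cv2.imwrite("pics/"+name,cv2.resize(im,None,fx=s,fy=s,interpolation=cv2.INTER_CUBIC))
E
python3 - <<'E'
from h import *
np.set_printoptions(precision=1,suppress=True)
s=cam("scene");t=cam("top")
save(s,"s_z.png",(270,180,470,370),4);save(t,"t_z.png",(130,130,430,240),2.6)
for n in ["blue_cassette","green_cassette","yellow_cassette","white_cassette","mat","tray","tray_free","stand","bed","cam","knob_grip","cup","bottle","tape","wipes"]:
    a=manip.tip_of(n,s);b=manip.tip_of(n,t)
    print(n,[(np.array(q["xy"]),round(q["score"],2)) for q in a[:2]],[(np.array(q["xy"]),round(q["score"],2)) for q in b[:2]])
    if a and b:
        X=tri([s,t],[a[0]["xy"],b[0]["xy"]]); print("   ",X, proj(s,X)-a[0]["xy"],proj(t,X)-b[0]["xy"])
E
```

```text
blue_cassette [(array([364., 269.]), 0.74), (array([375.7, 380.8]), 0.73)] [(array([245.1, 192.1]), 0.63), (array([187. , 187.6]), 0.59)]
    [595.3 142.3  12.6] [[-1. -0.]] [[-0.7  0.6]]
green_cassette [(array([300.6, 241.2]), 0.53), (array([399.1, 296.6]), 0.21)] [(array([458.8, 199.4]), 0.74), (array([309.9, 169.1]), 0.58)]
    [ 558.1 -401.  -419.2] [[-38.6 -28.4]] [[-48.9  13.8]]
yellow_cassette [(array([334.4, 226.4]), 0.82), (array([334.9, 168.8]), 0.26)] [(array([349.2, 255.3]), 0.75), (array([195. , 189.2]), 0.69)]
    [ 400.7 -172.6 -406.6] [[-0.7 -0. ]] [[-0.5  0.5]]
white_cassette [(array([249.3, 180.3]), 0.5)] [(array([395.8, 175.9]), 0.66)]
    [ 645.1 -275.    13.5] [[0.6 0.1]] [[ 0.5 -0.5]]
mat [(array([260.6, 175.9]), 0.65), (array([318.6, 234.5]), 0.6)] [(array([300.5, 189.1]), 0.55)]
    [644.  -62.4 268.8] [[32.3 -2.6]] [[ 19. -28.]]
tray [(array([263.8, 173.5]), 0.56)] [(array([393.9, 194.9]), 0.9)]
    [ 594.2 -272.     2.8] [[1.  0.1]] [[ 0.8 -0.8]]
tray_free [(array([277.1, 165.9]), 0.94)] [(array([395.7, 205.7]), 0.95), (array([457.7, 200.7]), 0.61)]
    [ 55
[... 475 characters left out ...]
[(array([439. , 297.4]), 0.55)] [(array([161.5, 200.4]), 0.53), (array([457. , 201.2]), 0.21)]
    [561.8 334.5 123.4] [[-2.8 -0. ]] [[-2.   1.6]]
cup [(array([310. , 300.9]), 0.83)] [(array([260.8, 136. ]), 0.92)]
    [753.6 106.3  -8.8] [[-2.2 -0.2]] [[-1.4  1.4]]
bottle [(array([248.1, 230.8]), 0.58)] [(array([353.8, 135.5]), 0.83), (array([258. , 137.3]), 0.57)]
    [ 752.4 -153.7    7.3] [[-2.3 -0.4]] [[-1.6  1.6]]
tape [(array([415.3, 217.2]), 0.88), (array([424. , 308.4]), 0.39)] [(array([251.1, 269.7]), 0.55)]
    [383.3 123.8  13.5] [[-1.4  0. ]] [[-1.1  1. ]]
wipes [(array([336.5, 169. ]), 0.77)] [(array([349.7, 254.9]), 0.84)]
    [ 425.  -146.4   -0.1] [[-0.5 -0. ]] [[-0.4  0.4]]
```

```bash
ls pics
```

```text
s_z.png
scene0.png
t_z.png
top0.png
wrist0.png
```

View pics/s_z.png

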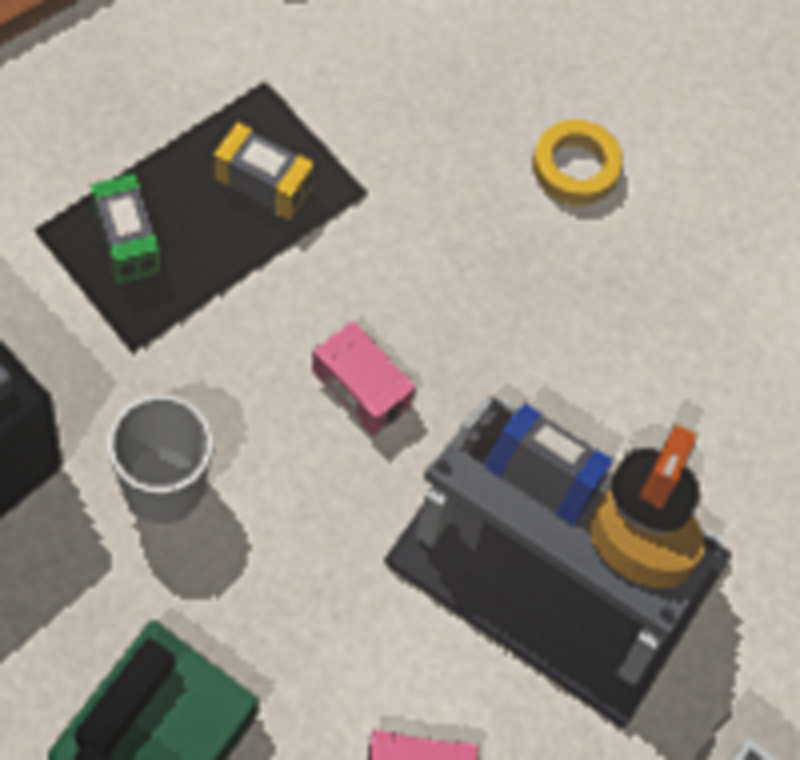

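View pics/t_z.png

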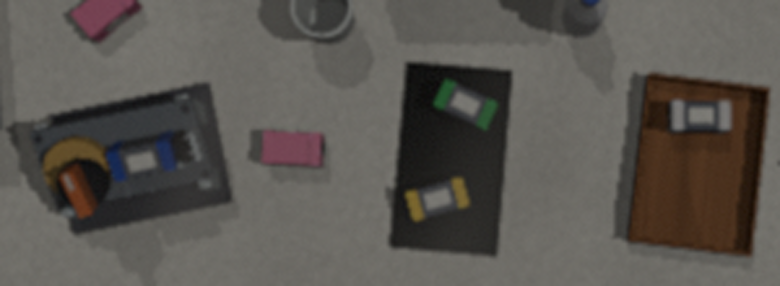

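```bash
cat >> h.py <<'E'
np.set_printoptions(precision=2,suppress=True)
def bedframe(x,y,yaw,z=78.):
    B=R.from_euler('z',yaw).as_matrix()@R.from_euler('y',-25,degrees=True).as_matrix()
    return np.array([x,y,z]),B      # columns bx,by,bz
def toolR_bed(B,spin=0.): # tool y=-bz, z=+bx, x=-by ; spin deg about tool y
    T=np.c_[-B[:,1],-B[:,2],B[:,0]]; return T@R.from_euler('y',spin,degrees=True).as_matrix()
def toolR_down(zdir): # vertical tool, jaws along yaw angle zdir
    z=np.array([np.cos(zdir),np.sin(zdir),0]);y=np.array([0,0,-1.]);return np.c_[np.cross(y,z),y,z]
def rel(P,T,s=None):
    s=s or manip.read_state(); Tc=Rm(s["eef_rot"])
    d=Tc.T@(np.array(P)-s["eef_pos"]); rv=R.from_matrix(Tc.T@T).as_rotvec(degrees=True)
    print("pos",s["eef_pos"],"shift",d,"rot",rv,"rows>=",max(np.linalg.norm(d)/41.7,np.linalg.norm(rv)/7.16))
E
python3 - <<'E'
from h import *
s=manip.read_state();T=Rm(s["eef_rot"])
w=cam("wrist"); print("cam in tool",T.T@(w["origin"]-s["eef_pos"])); print(T.T@Rm(w["orientation"]))
o,B=bedframe(602,278,.217)
print(B)
rel(o+B@[0,-20,190],toolR_bed(B))
E
```

```text
cam in tool [ -75.67 -182.37   -0.47]
[[ 0.    0.97  0.26]
 [ 0.   -0.26  0.97]
 [ 1.   -0.   -0.  ]]
[[ 0.89 -0.22 -0.41]
 [ 0.2   0.98 -0.09]
 [ 0.42  0.    0.91]]
pos [155.61 527.53 202.04] shift [ 438.09  -48.15 -169.32] rot [ 22.57  60.12 -13.33] rows>= 11.322209160088505
```

```bash
python3 -m jog '[438,-48,-169,22.6,60.1,-13.3,438,-48,-169,22.6,60.1,-13.3,438,-48,-169,22.6,60.1,-13.3,438,-48,-169,22.6,60.1,-13.3,438,-48,-169,22.6,60.1,-13.3,438,-48,-169,22.6,60.1,-13.3,438,-48,-169,22.6,60.1,-13.3,438,-48,-169,22.6,60.1,-13.3,438,-48,-169,22.6,60.1,-13.3,438,-48,-169,22.6,60.1,-13.3]' 60; python3 - <<'E'
from h import *
o,B=bedframe(602,278,.217)
rel(o+B@[0,-20,190],toolR_bed(B))
E
```

```text
clock: 2.63
eef_pos: [485.0, 273.6, 244.7]
eef_rot: [-1.132, 0.003, -1.361]
wrist_force: [0.3, 1.1, 0.4]
finger_gap: 60.0
pos [485.02 273.58 244.66] shift [40.6   9.85 34.24] rot [-0.16 -0.43  0.04] rows>= 1.2953903523837016
```

```bash
python3 -m jog '[20,5,17,0,0,0,40,10,34,0,0,0,40,10,34,0,0,0,40,10,34,0,0,0]'; python3 - <<'E'
from h import *
w=cam("wrist"); save(w,"w1.png")
for n in ["bed","cam","knob_grip","blue_cassette","stand"]:
    print(n,[(q["xy"],round(q["score"],2)) for q in manip.tip_of(n,w)[:2]])
s=manip.read_state();print(s["eef_pos"],s["eef_rot"])
o,B=bedframe(602,278,.217)
print(proj(w,[o,o+B@[-8,62,0],o+B@[-8,62,58]]))
import pickle;pickle.dump(w,open("w1.pkl","wb"))
E
```

```text
clock: 2.97
eef_pos: [527.7, 242.6, 249.5]
eef_rot: [-1.135, 0.001, -1.355]
wrist_force: [-0.2, 0.4, -1.3]
finger_gap: 60.2
bed [([320.9, 161.9], 0.61)]
cam [([310.8, 109.2], 0.91)]
knob_grip [([313.8, 107.4], 0.79)]
blue_cassette [([276.6, 241.3], 0.95), ([399.7, 130.3], 0.65)]
stand [([300.3, 156.9], 0.76), ([313.8, 109.8], 0.37)]
[526.56 244.21 249.78] [-1.13  0.   -1.35]
[[318.81 161.87]
 [311.95 110.67]
 [310.9  109.78]]
```

View pics/w1.png

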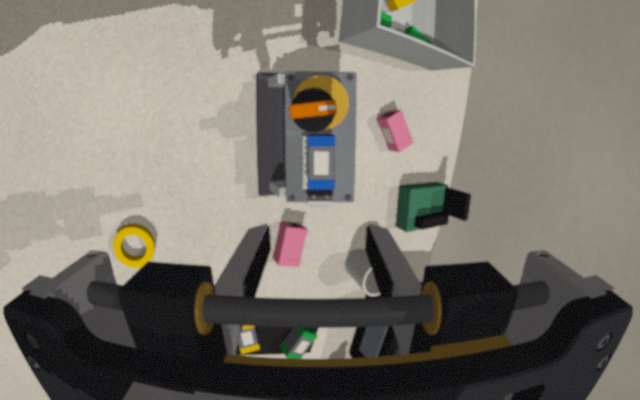

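```bash
python3 - <<'E'
from h import *
import pickle
w=pickle.load(open("w1.pkl","rb"));
o,B=bedframe(602,278,.217)
im=w["img"][:,:,::-1][60:210,245:365]; im=cv2.resize(im,None,fx=5,fy=5,interpolation=cv2.INTER_CUBIC)[:750]
def dr(pts,c):
    q=(proj(w,[o+B@np.array(p,float) for p in pts])-[245,60]+.5)*5-.5
    cv2.polylines(im,[np.round(q).astype(int)],True,c,1)
b=lambda z:[(-15,-30,z),(15,-30,z),(15,30,z),(-15,30,z)]
dr([(43,-80,0),(-43,-80,0),(-43,80,0),(43,80,0)],(0,0,255)); dr(b(0),(0,255,0));dr(b(34),(0,255,255))
a=np.linspace(0,6.28,40); dr(np.c_[-8+24*np.cos(a),62+24*np.sin(a),0*a+46],(255,0,255))
cv2.imwrite("pics/w1z.png",im[:, :600]); print(im.shape)
E
```

```text
(750, 600, 3)
```

View pics/w1z.png

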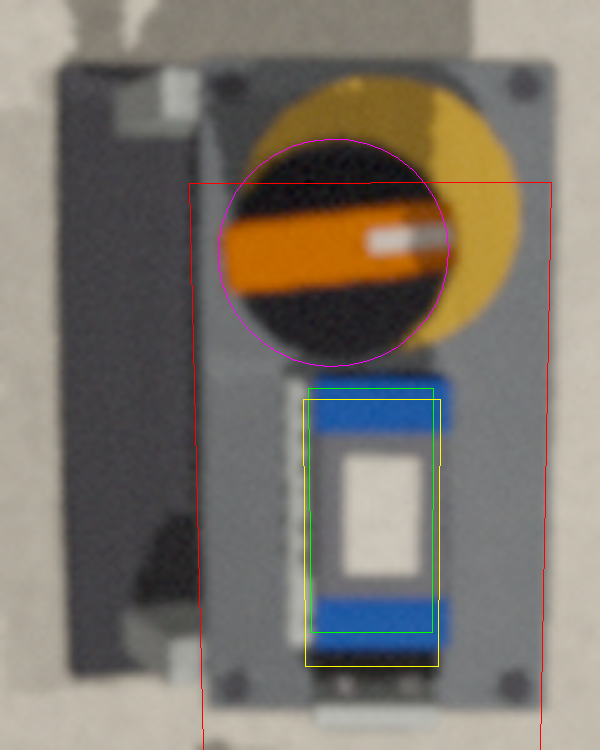

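```bash
python3 - <<'E'
from h import *
import pickle
w=pickle.load(open("w1.pkl","rb"));
cv=lambda p:(np.array(p)+.5)/5-.5+[245,60]
bc=[(205,61),(555,63),(543,708),(210,706)]; cc=[(310,378),(453,378),(451,652),(312,652)]
P=np.array([cv(p) for p in bc+cc+[(336,251)]])
def f(v,full=False):
    x,y,yaw,yo,yc,xc=v; o,B=bedframe(x,y,yaw)
    L=[(-43,80+yo,0),(43,80+yo,0),(43,-80+yo,0),(-43,-80+yo,0),(-15+xc,30+yc,34),(15+xc,30+yc,34),(15+xc,-30+yc,34),(-15+xc,-30+yc,34),(-8,62,46)]
    r=proj(w,[o+B@np.array(p,float) for p in L])-P
    if full: print(r)
    return np.r_[r.ravel(),xc*.5]
q=least_squares(f,[602,278,.217,28,3,0]); print(q.x,q.cost); f(q.x,True)
E
```

```text
[603.56 278.39   0.21  29.97   3.74   0.68] 4.809724143970421
[[-1.48 -0.3 ]
 [ 0.79 -0.37]
 [ 0.82  0.26]
 [-1.01  0.5 ]
 [ 0.62  0.62]
 [-0.48  0.72]
 [-0.75 -0.68]
 [ 0.42 -0.75]
 [ 1.07  0.  ]]
```

```bash
cat >> h.py <<'E'
BO,BB=bedframe(603.5,278.4,.21)
E
python3 - <<'E'
from h import *
rel(BO+BB@[.5,3.5,100],toolR_bed(BB)); rel(BO+BB@[.5,3.5,35],toolR_bed(BB))
E
```

```text
pos [526.56 244.21 249.78] shift [-20.49  90.59   2.69] rot [-0.02  0.44 -0.25] rows>= 2.228250918945957
pos [526.56 244.21 249.78] shift [-20.21 155.59   2.66] rot [-0.02  0.44 -0.25] rows>= 3.7630731230573553
```

```bash
python3 -m jog '[-10,30,1.5,0,0.2,-0.1,-20,60,2.7,0,0.4,-0.2,-20,90,2.7,0,0.4,-0.2,-20,115,2.7,0,0.4,-0.2,-20,130,2.7,0,0.4,-0.2,-20,140,2.7,0,0.4,-0.2,-20,150,2.7,0,0.4,-0.2,-20,155,2.7,0,0.4,-0.2,-20,155,2.7,0,0.4,-0.2]'; python3 - <<'E'
from h import *
w=cam("wrist"); save(w,"w2.png")
rel(BO+BB@[.5,3.5,35],toolR_bed(BB))
E
```

```text
clock: 4.02
eef_pos: [589.2, 277.9, 110.0]
eef_rot: [-1.135, 0.0, -1.361]
wrist_force: [-0.5, -0.2, 0.1]
finger_gap: 60.0
pos [589.2  277.92 110.72] shift [-0.99  0.61 -0.56] rot [-0.03 -0.02 -0.02] rows>= 0.031037512109248315
```

View pics/w2.png

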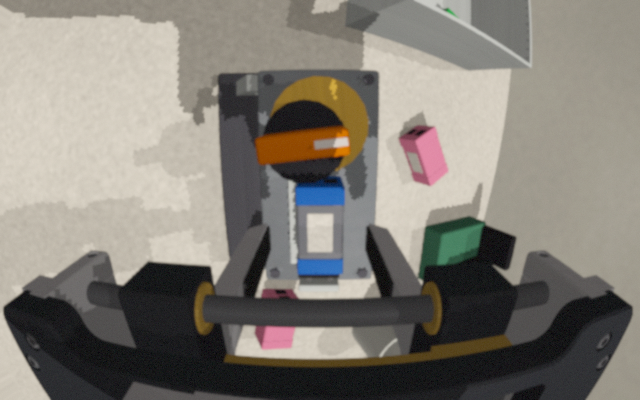

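```bash
python3 - <<'E'
from h import *
w=cam("wrist");s=manip.read_state();T=Rm(s["eef_rot"])
for v in ([0,22,0],[0,0,0],[-8,22,0],[0,22,30],[-8,22,30],[-8,22,-30]): print(v,proj(w,s["eef_pos"]+T@np.array(v,float)))
for z in(0,34): print(proj(w,[BO+BB@[x,y+3.5,z] for x,y in((-15,30),(15,30),(15,-30),(-15,-30))]))
save(w,"w3.png",(240,160,400,300),5)
E
```

```text
[0, 22, 0] [[319.86 223.91]]
[0, 0, 0] [[320.08 235.77]]
[-8, 22, 0] [[319.88 213.09]]
[0, 22, 30] [[362.29 223.69]]
[-8, 22, 30] [[362.78 212.94]]
[-8, 22, -30] [[276.9  213.03]]
[[297.02 176.71]
 [338.67 176.65]
 [337.22 252.66]
 [298.65 252.72]]
[[293.47 187.58]
 [342.37 187.51]
 [340.16 273.92]
 [295.87 274.  ]]
```

View pics/w3.png

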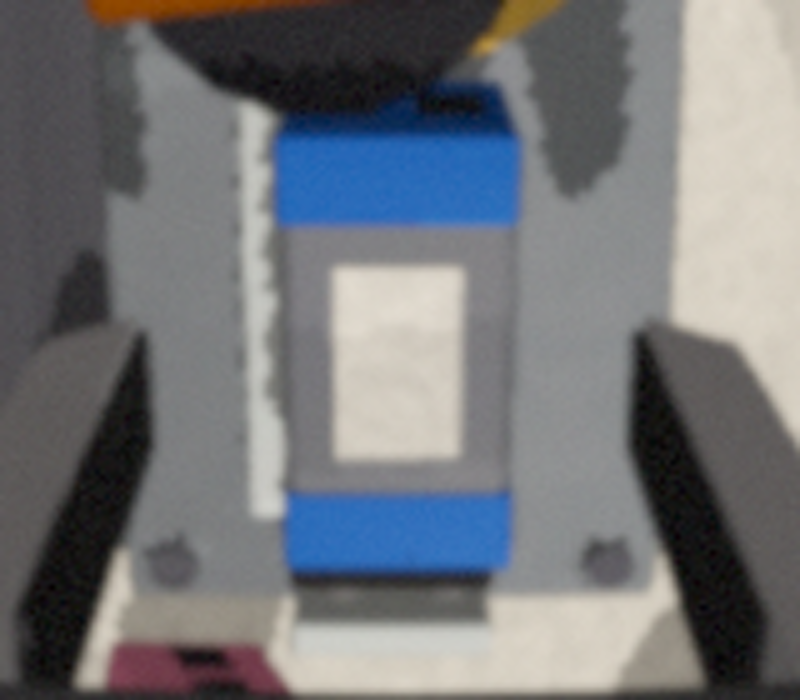

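```bash
python3 - <<'E'
from h import *
w=cam("wrist");s=manip.read_state();T=Rm(s["eef_rot"]);print(s["finger_gap"])
C=T.T@(w["origin"]-s["eef_pos"])
for xy,sg in (((366.5,226),1),((366,251),1),((269,226),-1),((270,250),-1)):
    d=T.T@ray(w,xy); k=(sg*30-C[2])/d[2]; print(C+k*d)
sc=cam("scene"); save(sc,"s2.png",(350,220,480,370),5)
E
```

```text
60.06942838140779
[-5.5   2.39 30.  ]
[10.56 -1.19 30.  ]
[-11.39 -13.2  -30.  ]
[  3.52 -14.63 -30.  ]
```

View pics/s2.png

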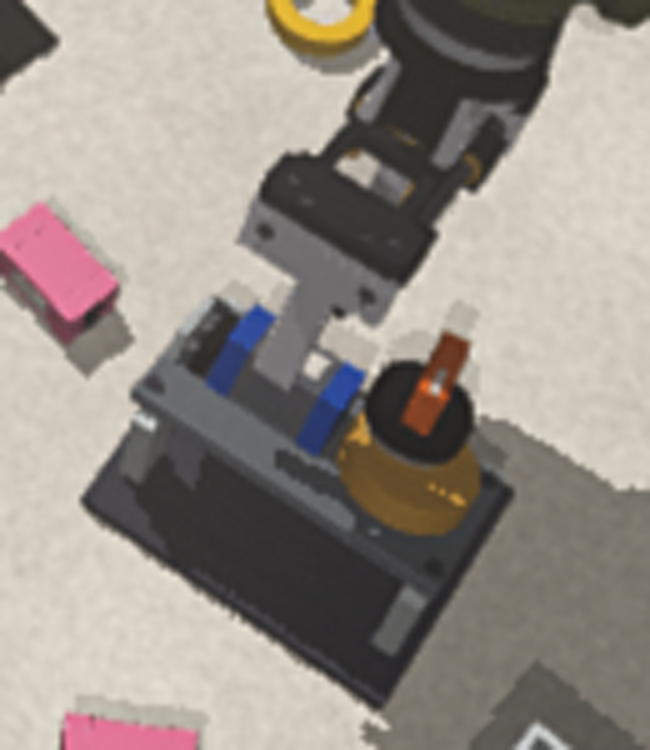

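```bash
python3 - <<'E'
from h import *
sc=cam("scene");s=manip.read_state();T=Rm(s["eef_rot"])
for y in (0,10,22):
  for x in(-8,8):
    print(x,y,(proj(sc,[s["eef_pos"]+T@np.array([x,y,z],float) for z in(30,42)])-[350,220]+.5)*5)
E
```

```text
-8 0 [[284.19 394.16]
 [273.15 408.37]]
8 0 [[253.88 374.35]
 [242.66 388.34]]
-8 10 [[276.59 408.74]
 [265.55 422.99]]
8 10 [[246.47 388.96]
 [235.25 402.99]]
-8 22 [[267.57 426.04]
 [256.53 440.34]]
8 22 [[237.67 406.3 ]
 [226.45 420.38]]
```

```bash
python3 - <<'E'
from h import *
print(manip.tcp_to_tips, [a for a in dir(manip) if a[0]!='_'])
print(manip.read_state()["finger_gap"],manip.read_state()["wrist_force"])
E
```

```text
22.0 ['Unreachable', 'camera', 'masks_of', 'read_state', 'sign_off', 'tcp_to_tips', 'tip_of']
60.14352087250146 [-1.97  0.41 -0.15]
```

```bash
python3 -m jog '[0,0,0,0,0,0,0,0,0,0,0,0,0,0,0,0,0,0,0,0,0,0,0,0,0,0,0,0,0,0,0,0,0,0,0,0]' 24 8; python3 - <<'E'
from h import *
w=cam("wrist"); save(w,"w4.png",(240,160,400,300),5)
w=cam("scene"); save(w,"s4.png",(350,220,480,370),5)
E
```

```text
clock: 4.77
eef_pos: [589.2, 277.8, 110.4]
eef_rot: [-1.134, 0.0, -1.361]
wrist_force: [-0.2, -0.8, 1.2]
finger_gap: 25.1
```

View pics/w4.png

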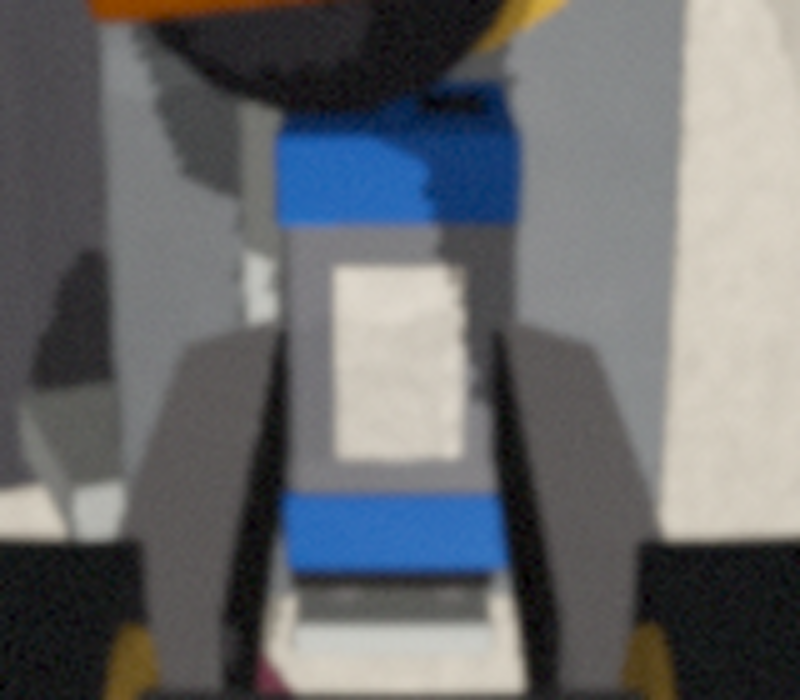

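View pics/s4.png

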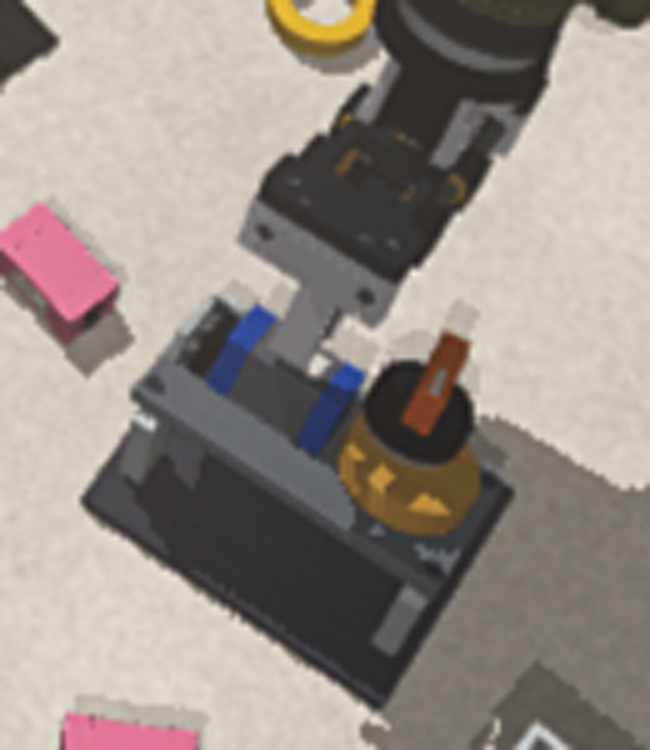

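```bash
python3 -m jog '[0,0,0,0,0,0,0,0,0,0,0,0,0,0,0,0,0,0,0,5,0,0,0,0,0,10,0,0,0,0,0,10,0,0,0,0]' 50 5;python3 -m jog '[0,0,0,0,0,0,0,0,0,0,0,0,0,0,0,0,0,0,0,0,0,0,0,0,0,0,0,0,0,0]' 24 5
```

```text
clock: 5.37
eef_pos: [593.3, 278.5, 100.0]
eef_rot: [-1.136, 0.0, -1.361]
wrist_force: [0.3, 0.0, -0.8]
finger_gap: 49.7
clock: 5.78
eef_pos: [593.4, 278.7, 101.6]
eef_rot: [-1.134, 0.0, -1.361]
wrist_force: [0.6, 0.6, -0.1]
finger_gap: 29.7
```

```bash
python3 -m jog '[0,0,0,0,0,0,0,0,0,0,0,0,0,0,0,0,0,0,0,4,0,0,0,0,0,8,0,0,0,0,0,8,0,0,0,0,0,8,0,0,0,0]' 52 5; python3 - <<'E'
from h import *
w=cam("wrist"); save(w,"w5.png",(240,160,400,300),5)
w=cam("scene"); save(w,"s5.png",(350,220,480,370),5)
s=manip.read_state(); print(BB.T@(s["eef_pos"]-BO))
E
```

```text
clock: 6.37
eef_pos: [596.5, 279.3, 93.5]
eef_rot: [-1.135, 0.0, -1.361]
wrist_force: [0.7, -0.6, 0.2]
finger_gap: 51.6
[ 0.87  2.4  17.27]
```

View pics/w5.png

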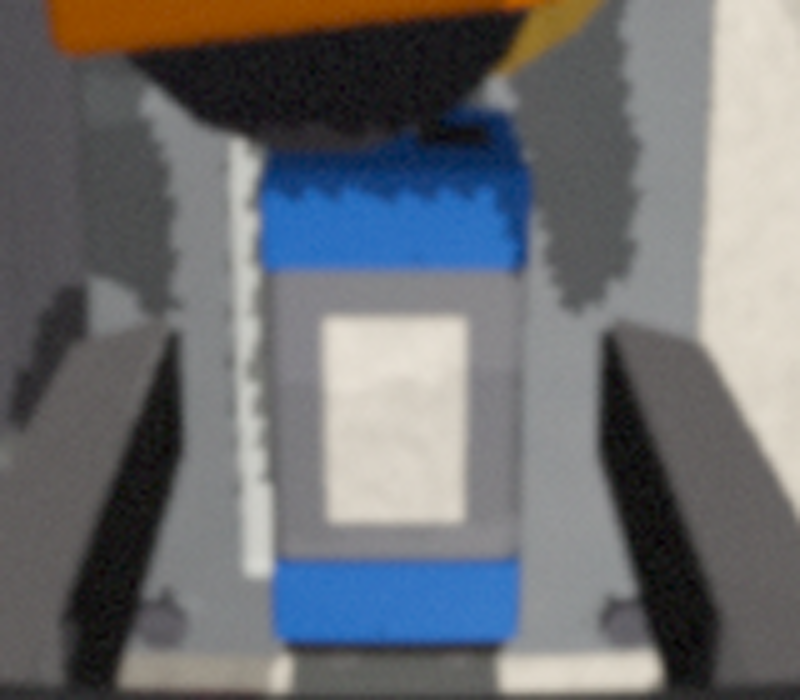

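View pics/s5.png

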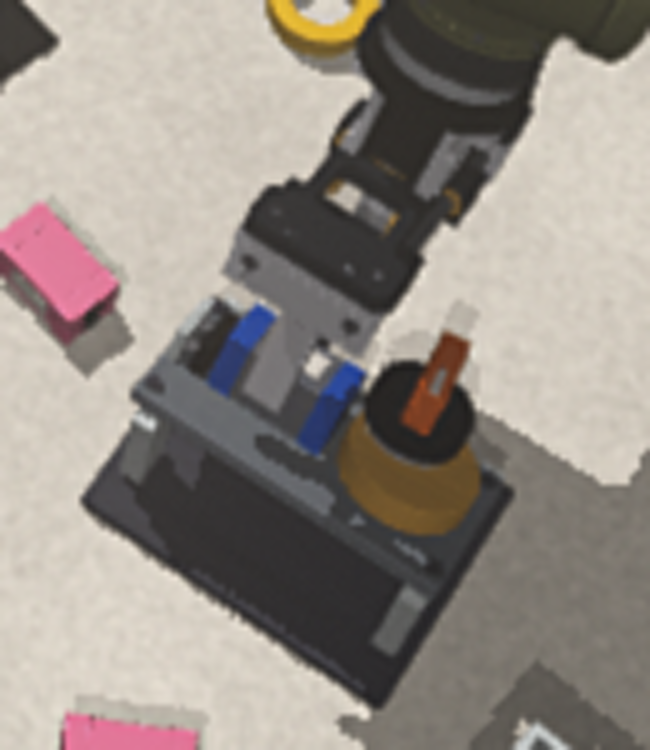

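```bash
python3 -m jog '[0,2,0,0,0,0,0,4,0,0,0,0,0,5,0,0,0,0,0,5,0,0,0,0]';python3 -m jog '[0,0,0,0,0,0,0,0,0,0,0,0,0,0,0,0,0,0,0,0,0,0,0,0,0,0,0,0,0,0,0,0,0,0,0,0]' 20 25;python3 -m jog '[0,-5,0,0,0,0,0,-12,0,0,0,0,0,-22,0,0,0,0,0,-35,0,0,0,0,0,-60,0,0,0,0,0,-90,0,0,0,0,0,-120,0,0,0,0,0,-120,0,0,0,0]'; python3 - <<'E'
from h import *
w=cam("wrist"); save(w,"w6.png")
E
```

```text
clock: 6.8
eef_pos: [598.7, 279.8, 89.2]
eef_rot: [-1.135, 0.0, -1.361]
wrist_force: [0.4, -0.3, -0.6]
finger_gap: 52.0
clock: 7.3
eef_pos: [598.9, 279.9, 89.9]
eef_rot: [-1.134, 0.0, -1.361]
wrist_force: [0.9, 1.3, 0.2]
finger_gap: 29.8
clock: 7.97
eef_pos: [548.9, 269.7, 204.4]
eef_rot: [-1.128, 0.002, -1.361]
wrist_force: [1.1, 0.8, -0.2]
finger_gap: 29.7
```

View pics/w6.png

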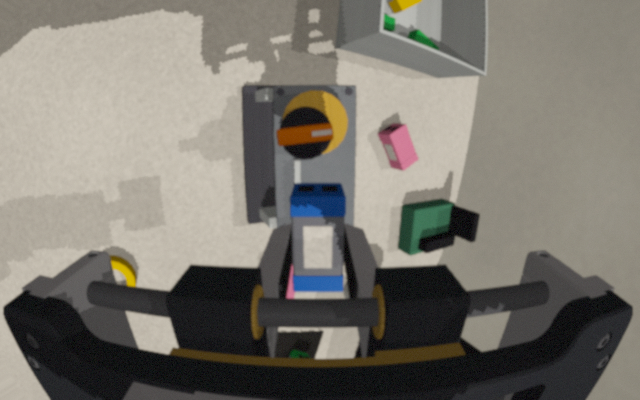

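```bash
python3 - <<'E'
from h import *
t=cam("top")
cv=lambda p:(np.array(p)+.5)/2.6-.5+[130,130]
for name,P,(hx,hy),z in (("tray",[(648,73),(768,88),(748,254),(628,238)],(90,65),24),("mat",[(406,63),(511,71),(496,255),(389,247)],(100,57.5),4)):
    P=np.array([cv(p) for p in P])
    L=np.array([(hx,hy),(hx,-hy),(-hx,-hy),(-hx,hy)])
    def f(v):
        c,s=np.cos(v[2]),np.sin(v[2]); X=np.c_[v[0]+L[:,0]*c-L[:,1]*s,v[1]+L[:,0]*s+L[:,1]*c,np.full(4,z)]
        return (proj(t,X)-P).ravel()
    q=least_squares(f,[560,-200 if name=="tray" else 0,0]);print(name,q.x,q.fun)
save(t,"t7.png",(270,130,430,240),5)
print(onz(t,(393.9,194.9),0),onz(t,(395.7,205.7),4))
E
```

```text
tray [ 597.49 -277.96   -0.13] [-0.37 -1.    0.5  -0.59  0.6   0.81 -0.73  0.74]
mat [602.57 -17.8   -0.08] [-0.46 -0.69  0.39 -0.36  0.29  0.67 -0.22  0.35]
[ 592.29 -270.32    0.  ] [ 562.02 -274.43    4.  ]
```

View pics/t7.png

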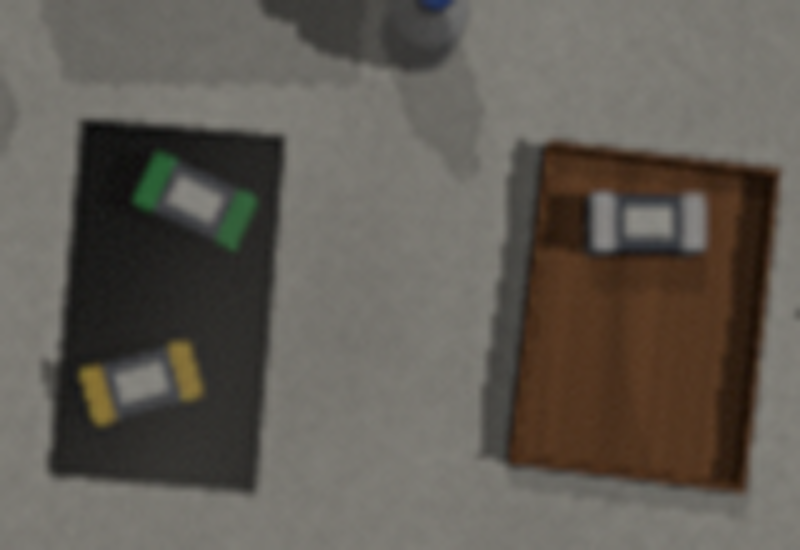

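```bash
python3 - <<'E'
from h import *
rel([557,-271,200],toolR_down(-.11))
E
```

```text
pos [548.84 269.29 199.3 ] shift [530.13 -45.38 -94.27] rot [-24.87  18.03  -4.06] rows>= 12.958136900829906
```

```bash
python3 -m jog '[40,-3,-7,-2,1.4,-0.3,80,-7,-14,-4,2.7,-0.6,120,-10,-21,-6,4,-1,160,-14,-28,-8,5.4,-1.2,200,-17,-36,-10,6.8,-1.5,240,-20,-43,-12,8.1,-1.8,280,-24,-50,-14,9.5,-2.1,320,-27,-57,-16,10.9,-2.4,360,-31,-64,-18,12.2,-2.7,400,-34,-71,-20,13.6,-3]'; python3 - <<'E'
from h import *
rel([557,-271,200],toolR_down(-.11))
E
```

```text
clock: 8.9
eef_pos: [554.6, -140.5, 197.4]
eef_rot: [-1.49, 0.012, -1.604]
wrist_force: [-0.0, 0.3, -1.1]
finger_gap: 29.5
pos [ 554.65 -140.51  197.41] shift [130.3   -3.58   7.02] rot [-4.58  4.36 -0.85] rows>= 3.130391400903956
```

```bash
python3 -m jog '[35,-1,2,-1.2,1.1,-0.2,70,-2,4,-2.4,2.2,-0.4,100,-3,5,-3.5,3.3,-0.6,130,-3.6,7,-4.6,4.4,-0.8,130,-3.6,7,-4.6,4.4,-0.8,130,-3.6,7,-4.6,4.4,-0.8]'; python3 - <<'E'
from h import *
rel([557,-271,200],toolR_down(-.11))
w=cam("wrist"); save(w,"w8.png")
s=cam("scene"); save(s,"s8.png",(200,80,400,230),4)
E
```

```text
clock: 9.4
eef_pos: [557.3, -269.6, 199.3]
eef_rot: [-1.57, 0.002, -1.682]
wrist_force: [0.0, 1.8, -1.4]
finger_gap: 29.7
pos [ 557.35 -269.65  199.28] shift [ 1.38 -0.72 -0.2 ] rot [-0.03 -0.07 -0.1 ] rows>= 0.037608364861488025
```

View pics/w8.png

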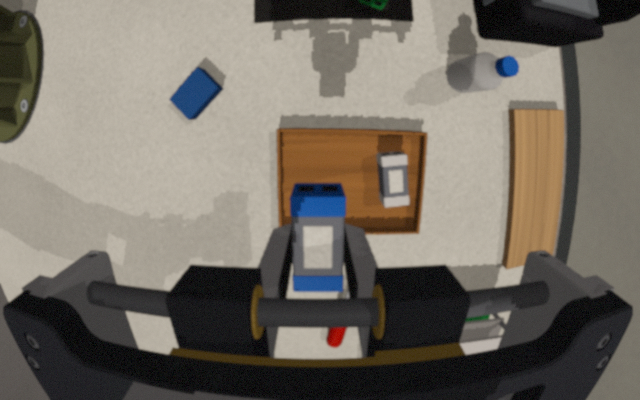

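View pics/s8.png

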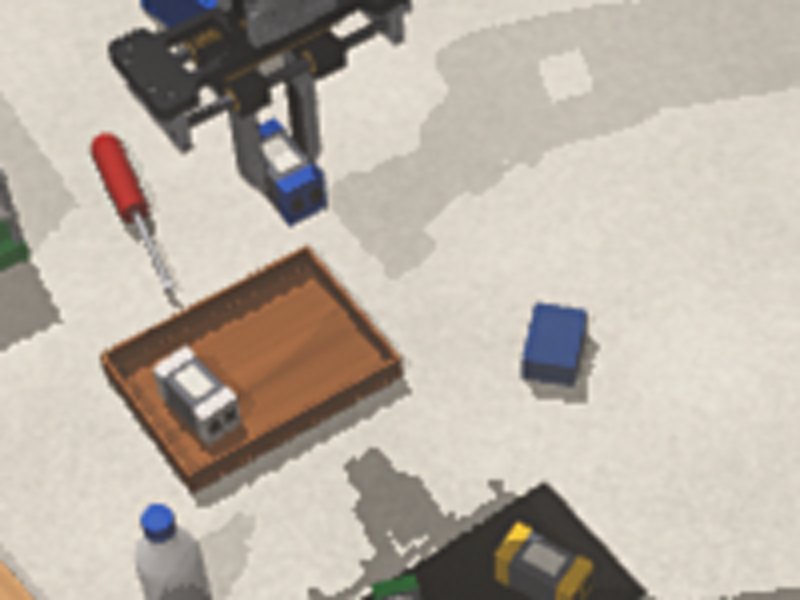

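```bash
python3 - <<'E'
from h import *
w=cam("wrist")
P=np.array([(279.5,130),(426,133),(420,233)],float);L=np.array([(-90,65),(90,65),(90,-65)])
def f(v):
    c,s=np.cos(v[2]),np.sin(v[2]); return (proj(w,np.c_[v[0]+L[:,0]*c-L[:,1]*s,v[1]+L[:,0]*s+L[:,1]*c,np.full(3,24.)])-P).ravel()
q=least_squares(f,[595,-275,-.1]);print(q.x,q.fun)
s=cam("scene")
P=(np.array([(103,356),(308,250),(402,362),(196,492)],float)+.5)/4-.5+[200,80]
L=np.array([(90,-65),(-90,-65),(-90,65),(90,65)])
def f(v):
    c,s_=np.cos(v[2]),np.sin(v[2]); return (proj(s,np.c_[v[0]+L[:,0]*c-L[:,1]*s_,v[1]+L[:,0]*s_+L[:,1]*c,np.full(4,24.)])-P).ravel()
q=least_squares(f,[595,-275,-.1]);print(q.x,q.fun)
E
```

```text
[ 598.92 -279.03   -0.11] [-2.33 -0.15  2.35 -0.56  0.33  1.01]
[ 598.72 -271.53   -0.1 ] [-0.53  1.67  0.2  -0.12  1.02  0.21 -0.66 -1.72]
```

```bash
python3 -m jog '[1,40,2,0,0,0,1,80,2,0,0,0,1,110,2,0,0,0,1,135,2,0,0,0,1,155,2,0,0,0,1,165,2,0,0,0,1,170,2,0,0,0,1,172,2,0,0,0,1,172,2,0,0,0,1,172,2,0,0,0]';  python3 - <<'E'
from h import *
s=cam("scene"); save(s,"s9.png",(200,80,400,230),4); print(manip.read_state()["wrist_force"],manip.read_state()["eef_pos"])
E
```

```text
clock: 10.43
eef_pos: [561.0, -270.0, 31.1]
eef_rot: [-1.565, -0.0, -1.68]
wrist_force: [0.1, -1.4, -1.8]
finger_gap: 29.8
[-0.07  0.49 -1.4 ] [ 560.99 -270.03   31.05]
```

View pics/s9.png

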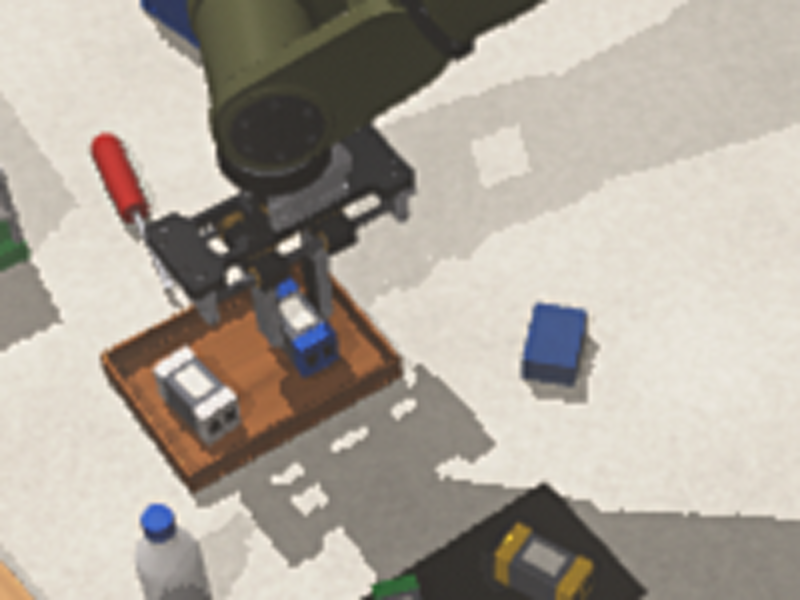

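```bash
python3 -m jog '[0,0,0,0,0,0,0,0,0,0,0,0,0,2,0,0,0,0,0,4,0,0,0,0,0,5,0,0,0,0,0,5,0,0,0,0]'; python3 -m jog '[0,1,0,0,0,0,0,2,0,0,0,0,0,3,0,0,0,0,0,3,0,0,0,0]'; python3 -m jog '[0,1,0,0,0,0,0,2,0,0,0,0,0,3,0,0,0,0,0,3,0,0,0,0]'
```

```text
clock: 10.98
eef_pos: [560.2, -269.7, 24.3]
eef_rot: [-1.568, 0.001, -1.68]
wrist_force: [-0.1, -0.1, -1.8]
finger_gap: 29.5
clock: 11.32
eef_pos: [560.3, -269.7, 21.5]
eef_rot: [-1.567, 0.0, -1.68]
wrist_force: [0.7, -0.0, -2.0]
finger_gap: 29.8
clock: 11.65
eef_pos: [560.4, -269.7, 18.5]
eef_rot: [-1.567, 0.0, -1.68]
wrist_force: [-0.1, -0.4, -1.9]
finger_gap: 29.7
```

```bash
python3 -m jog '[0,1,0,0,0,0,0,2,0,0,0,0,0,2,0,0,0,0]'; python3 -m jog '[0,1,0,0,0,0,0,2,0,0,0,0,0,2,0,0,0,0]';python3 -m jog '[0,1,0,0,0,0,0,2,0,0,0,0,0,2,0,0,0,0]'
```

```text
clock: 11.9
eef_pos: [560.5, -269.9, 17.1]
eef_rot: [-1.567, 0.0, -1.68]
wrist_force: [-1.7, 0.8, 3.4]
finger_gap: 29.6
clock: 12.15
eef_pos: [560.7, -270.0, 16.9]
eef_rot: [-1.566, -0.0, -1.68]
wrist_force: [-9.3, 5.4, 22.3]
finger_gap: 29.9
clock: 12.4
eef_pos: [560.7, -270.3, 16.1]
eef_rot: [-1.566, -0.001, -1.68]
wrist_force: [-15.7, 5.7, 33.2]
finger_gap: 29.4
```

```bash
python3 -m jog '[0,-3,0,0,0,0,0,-4,0,0,0,0,0,-4,0,0,0,0]';python3 -m jog '[0,0,0,0,0,0,0,0,0,0,0,0,0,0,0,0,0,0,0,0,0,0,0,0,0,0,0,0,0,0]' 46; python3 -m jog '[0,-10,0,0,0,0,0,-30,0,0,0,0,0,-65,0,0,0,0,0,-105,0,0,0,0,0,-145,0,0,0,0,0,-180,0,0,0,0,0,-180,0,0,0,0]';  python3 - <<'E'
from h import *
w=cam("wrist"); save(w,"w10.png")
s=cam("scene"); save(s,"s10.png",(200,80,400,230),4); print(manip.read_state()["eef_pos"])
E
```

```text
clock: 12.65
eef_pos: [560.5, -269.8, 16.8]
eef_rot: [-1.567, 0.0, -1.68]
wrist_force: [-0.6, -0.9, -1.4]
finger_gap: 30.0
clock: 13.07
eef_pos: [560.4, -269.8, 16.6]
eef_rot: [-1.567, 0.0, -1.68]
wrist_force: [-0.2, 0.1, 0.1]
finger_gap: 45.9
clock: 13.65
eef_pos: [561.8, -270.8, 205.7]
eef_rot: [-1.556, -0.004, -1.68]
wrist_force: [0.6, -0.8, 0.8]
finger_gap: 46.1
[ 560.09 -269.94  198.58]
```

View pics/s10.png

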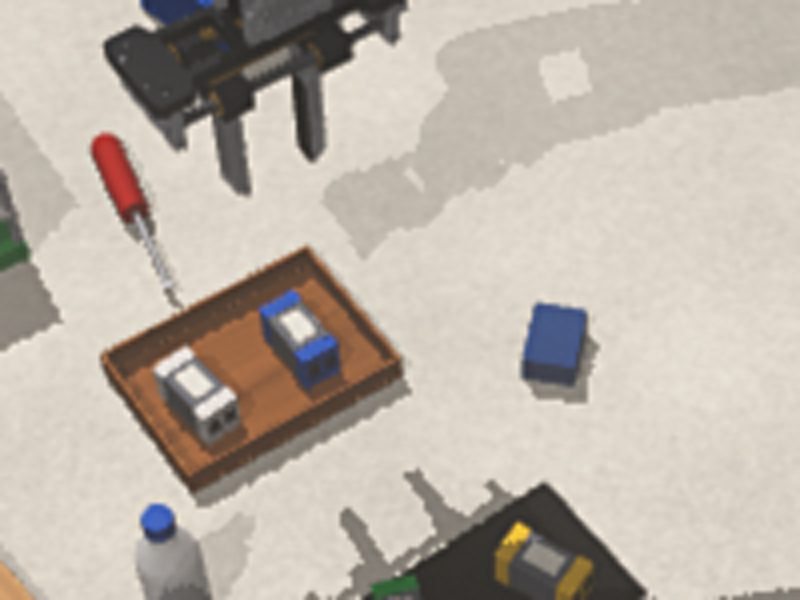

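View pics/w10.png

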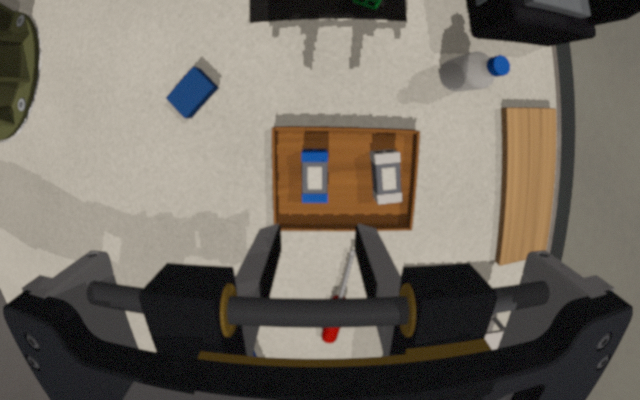

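```bash
python3 - <<'E'
from h import *
w=cam("wrist");t=cam("top");sc=cam("scene")
X=np.array([560.4,-269.8,38.]); print(proj(w,X), "obs ~314.5,177; top",proj(t,X),"scene",proj(sc,X))
save(t,"t11.png",(270,130,430,240),5); save(sc,"s11.png",(270,200,370,260),8); save(w,"w11.png",(290,140,340,210),8)
E
```

```text
[[318.07 181.46]] obs ~314.5,177; top [[396.18 205.6 ]] scene [[273.23 160.72]]
```

View pics/t11.png

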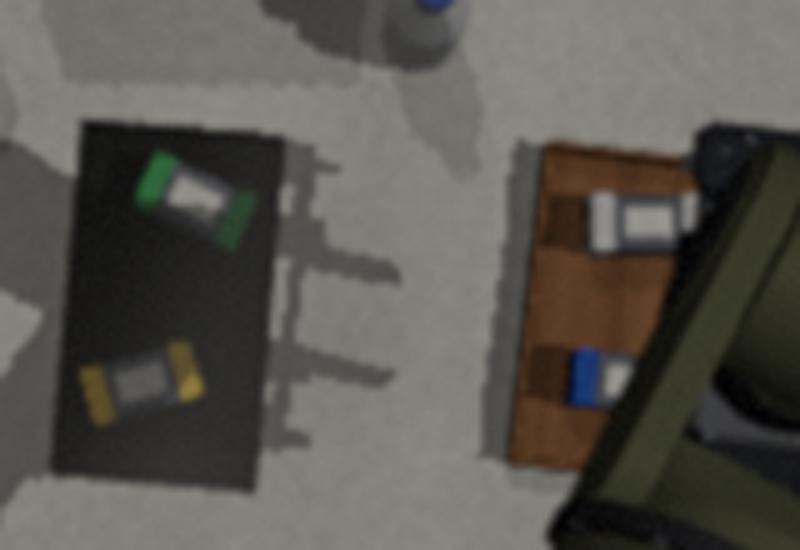

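View pics/s11.png

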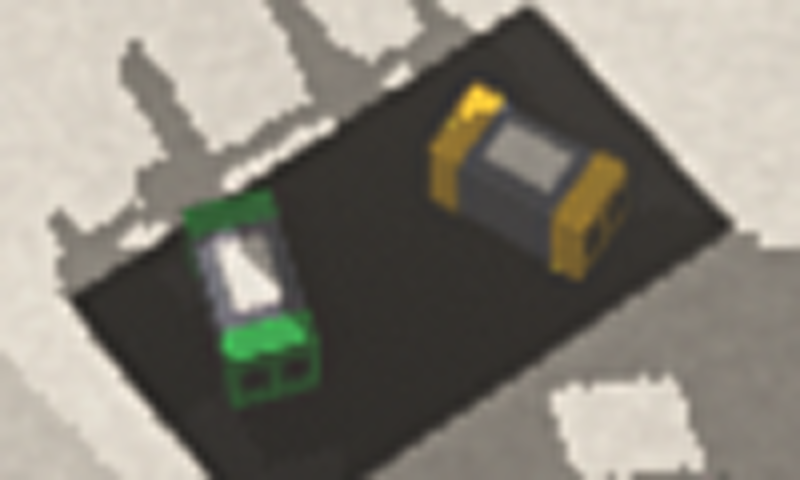

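View pics/w11.png

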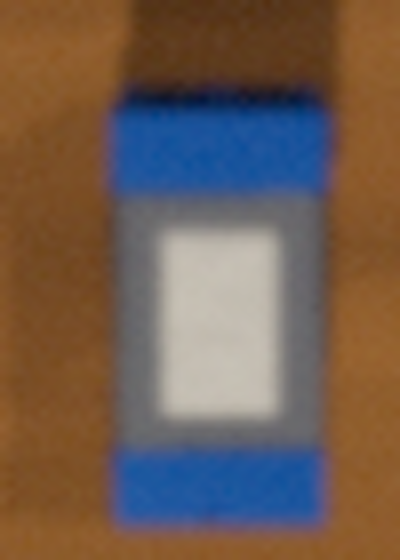

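```bash
python3 - <<'E'
from h import *
t=cam("top")
c=(np.array([195,199.])+.5)/5-.5+[270,130]; X=onz(t,c,38);print(X)
rel([X[0],X[1],200],toolR_down(-.46))
E
```

```text
[657.18 -33.71  38.  ]
pos [ 559.33 -269.56  195.31] shift [-245.11   -4.28   71.56] rot [-0.07 20.1  -0.09] rows>= 6.124155313633291
```

```bash
python3 -m jog '[-40,-4,12,0,3.3,0,-80,-4,24,0,6.7,0,-120,-4,36,0,10,0,-160,-4,48,0,13.3,0,-200,-4,60,0,16.7,0,-230,-4,67,0,20,0,-245,-4,71.5,0,20,0,-245,-4,71.5,0,20,0,-245,-4,71.5,0,20,0,-245,-4,71.5,0,20,0]' 56;python3 - <<'E'
from h import *
w=cam("wrist"); w=cam("wrist"); save(w,"w12.png",(240,60,400,200),5)
s=manip.read_state();print(s["eef_pos"],s["eef_rot"])
print(manip.tip_of("green_cassette",w)[:2] )
print(proj(w,[657.2,-33.7,38]))
import pickle;pickle.dump(w,open("w12.pkl","wb"))
E
```

```text
clock: 14.78
eef_pos: [657.2, -35.4, 200.6]
eef_rot: [-1.568, 0.001, -2.029]
wrist_force: [0.7, -0.5, 0.8]
finger_gap: 56.0
[657.21 -35.65 200.98] [-1.57  0.   -2.03]
[{'xy': [315.9, 171.0], 'score': 0.65}]
[[317.43 179.63]]
```

View pics/w12.png

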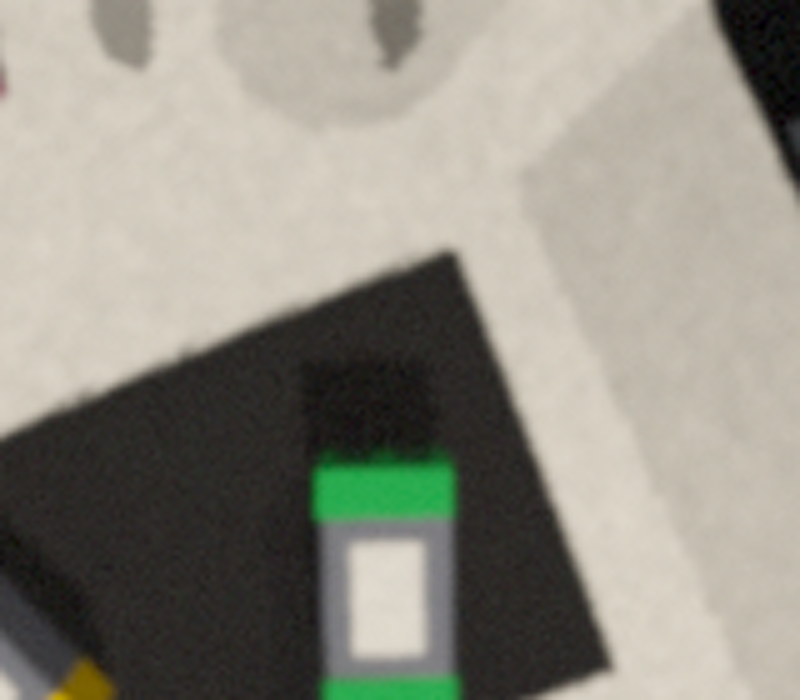

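```bash
python3 - <<'E'
from h import *
rel([657.2,-33.5,17.5],toolR_down(-.43))
E
```

```text
pos [657.26 -35.51 201.07] shift [ -1.51 183.57  -1.54] rot [-0.19 -1.69 -0.08] rows>= 4.402363488229166
```

```bash
python3 -m jog '[-1.5,20,-1.5,-0.1,-1.7,0,-1.5,55,-1.5,-0.2,-1.7,0,-1.5,90,-1.5,-0.2,-1.7,0,-1.5,115,-1.5,-0.2,-1.7,0,-1.5,125,-1.5,-0.2,-1.7,0,-1.5,125,-1.5,-0.2,-1.7,0,-1.5,125,-1.5,-0.2,-1.7,0]';python3 - <<'E'
from h import *
w=cam("wrist");save(w,"w13.png",(240,120,400,260),5)
rel([657.2,-33.5,17.5],toolR_down(-.43))
E
```

```text
clock: 15.52
eef_pos: [657.8, -32.6, 77.3]
eef_rot: [-1.57, 0.002, -2.0]
wrist_force: [-0.1, -0.1, 0.7]
finger_gap: 55.8
pos [658.22 -32.51  78.15] shift [ 1.47 60.64 -0.66] rot [-0.14  0.06 -0.14] rows>= 1.4547710913121348
```

View pics/w13.png

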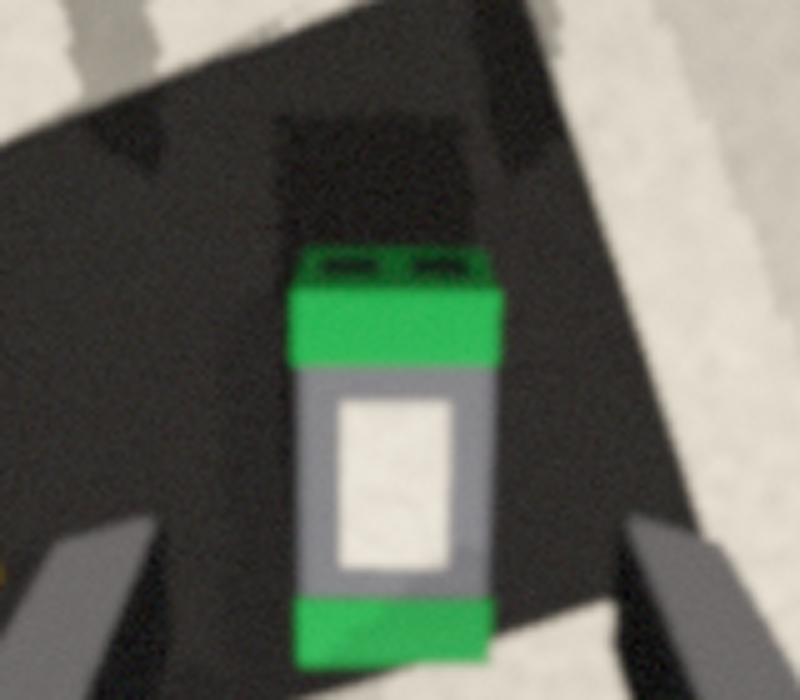

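```bash
python3 -m jog '[0.5,15,0,0,0,0,1,30,0,0,0,0,1,42,0,0,0,0,1,52,0,0,0,0,1,58,0,0,0,0,1,61,0,0,0,0,1,61,0,0,0,0,1,61,0,0,0,0]';python3 -m jog '[0,0,0,0,0,0,0,0,0,0,0,0,0,0,0,0,0,0,0,0,0,0,0,0,0,0,0,0,0,0,0,0,0,0,0,0]' 20 25; python3 -m jog '[0,-10,0,0,0,0,0,-25,0,0,0,0,0,-50,0,0,0,0,0,-80,0,0,0,0,0,-115,0,0,0,0,0,-150,0,0,0,0,0,-180,0,0,0,0,0,-200,0,0,0,0,0,-200,0,0,0,0]';python3 - <<'E'
from h import *
w=cam("wrist");save(w,"w14.png")
P=BO+BB@[0,0,0]
# pre-place: bed (1,3,110)
rel(BO+BB@[1.5,3,110],toolR_bed(BB))
E
```

```text
clock: 16.23
eef_pos: [657.3, -32.9, 15.6]
eef_rot: [-1.57, 0.002, -1.999]
wrist_force: [-0.5, 0.2, 0.1]
finger_gap: 55.9
clock: 16.73
eef_pos: [657.1, -32.9, 15.3]
eef_rot: [-1.57, 0.002, -1.999]
wrist_force: [0.2, -0.4, 0.2]
finger_gap: 29.6
clock: 17.48
eef_pos: [658.0, -33.2, 220.9]
eef_rot: [-1.564, 0.004, -1.999]
wrist_force: [1.1, -0.1, -1.0]
finger_gap: 29.8
pos [657.36 -33.19 217.58] shift [-236.43   39.11 -216.64] rot [ 23.89 -36.01   7.89] rows>= 7.7470965193611825
```

View pics/w14.png

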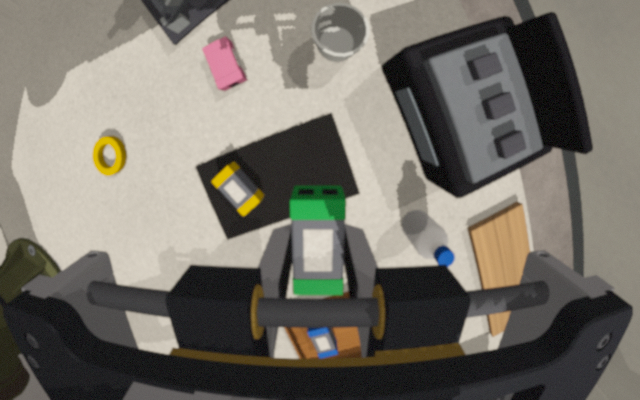

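```bash
python3 -m jog '[-30,-2,-25,3,-4.5,1,-60,-4,-50,6,-9,2,-90,-2,-75,9,-13.5,3,-118,2,-105,12,-18,4,-146,10,-132,15,-22.5,5,-172,18,-158,18,-27,6,-200,26,-184,21,-31.5,7,-225,34,-206,23.9,-36,7.9,-236,39,-216.5,23.9,-36,7.9,-236,39,-216.5,23.9,-36,7.9]'; python3 -m jog '[0,0,0,0,0,0,0,0,0,0,0,0]'; python3 - <<'E'
from h import *
g=BB.T@(np.array([598.9,279.9,89.9])-BO);print("blue grasp",g)
s=manip.read_state();print(BB.T@(s["eef_pos"]-BO))
rel(BO+BB@[g[0]+1,3,25],toolR_bed(BB))
w=cam("wrist");save(w,"w15.png")
E
```

```text
clock: 18.37
eef_pos: [555.3, 273.6, 173.4]
eef_rot: [-1.142, 0.001, -1.357]
wrist_force: [-0.5, -0.3, -1.4]
finger_gap: 29.6
clock: 18.53
eef_pos: [558.2, 270.7, 175.9]
eef_rot: [-1.139, 0.001, -1.362]
wrist_force: [0.7, 0.1, -1.6]
finger_gap: 30.1
blue grasp [ 1.24  2.43 12.55]
[ -0.22   1.92 108.14]
pos [558.2  270.71 175.92] shift [-1.03 83.13  2.85] rot [ 0.27 -0.08 -0.03] rows>= 1.9948440498360342
```

View pics/w15.png

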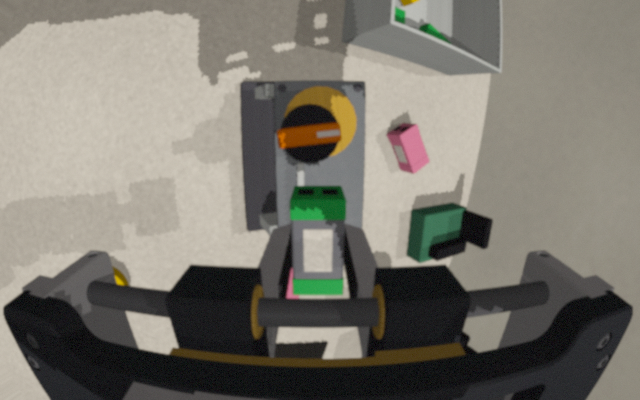

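```bash
python3 -m jog '[-1,20,1.5,0.2,0,0,-1,40,2.8,0.2,0,0,-1,58,2.8,0.2,0,0,-1,70,2.8,0.2,0,0,-1,78,2.8,0.2,0,0,-1,83,2.8,0.2,0,0,-1,83,2.8,0.2,0,0,-1,83,2.8,0.2,0,0]'; python3 - <<'E'
from h import *
rel(BO+BB@[2.2,3,14],toolR_bed(BB))
w=cam("wrist");save(w,"w16.png",(240,100,400,240),5)
w=cam("scene");save(w,"s16.png",(350,220,480,370),5)
E
```

```text
clock: 19.25
eef_pos: [594.5, 280.3, 102.8]
eef_rot: [-1.134, 0.001, -1.361]
wrist_force: [-0.5, -0.3, -1.2]
finger_gap: 29.6
pos [594.49 280.3  102.82] shift [ 0.75 12.05 -0.67] rot [-0.03 -0.06 -0.06] rows>= 0.2900399479269154
```

View pics/w16.png

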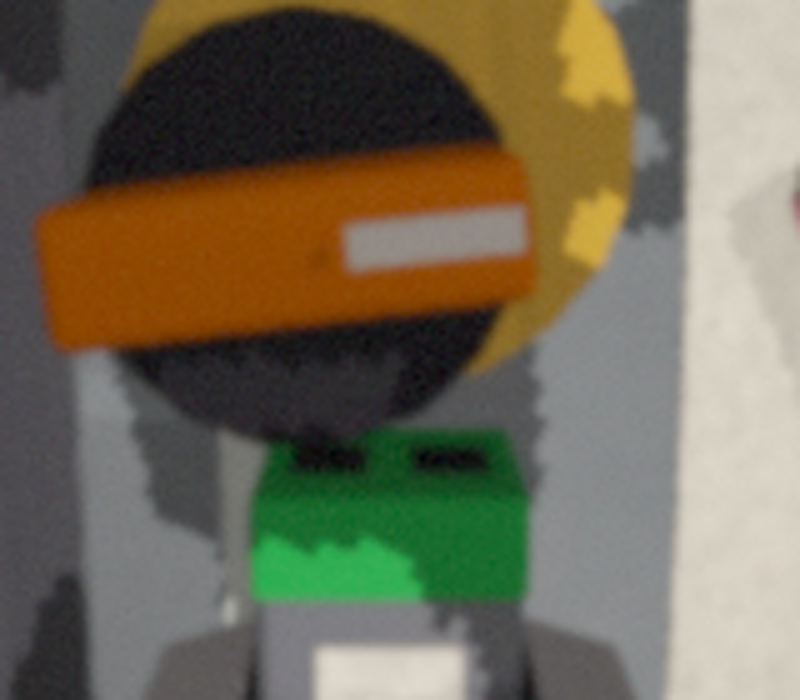

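View pics/s16.png

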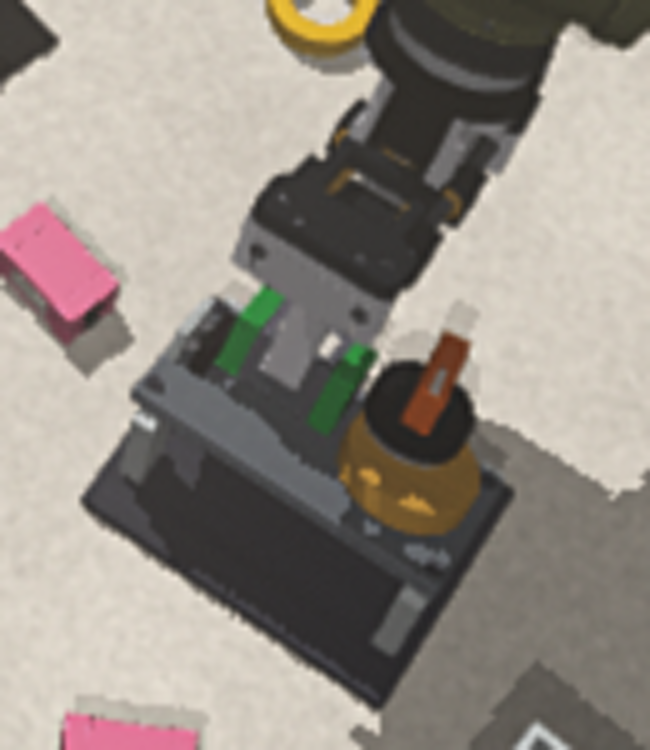

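```bash
python3 -m jog '[0,3,-0.5,0,0,0,0,6,-0.5,0,0,0,0.5,9,-0.5,0,0,0,0.5,11,-0.5,0,0,0,0.5,11,-0.5,0,0,0]';python3 -m jog '[0,1,0,0,0,0,0,1,0,0,0,0]';python3 -m jog '[0,1,0,0,0,0,0,1,0,0,0,0]'; python3 - <<'E'
from h import *
s=manip.read_state();print(BB.T@(s["eef_pos"]-BO), BB.T@s["wrist_force"])
E
```

```text
clock: 19.77
eef_pos: [598.5, 280.7, 91.5]
eef_rot: [-1.135, 0.001, -1.361]
wrist_force: [-0.0, 0.0, -1.7]
finger_gap: 29.8
clock: 19.93
eef_pos: [598.9, 280.8, 91.0]
eef_rot: [-1.135, 0.001, -1.361]
wrist_force: [-0.6, 0.9, -1.2]
finger_gap: 29.5
clock: 20.1
eef_pos: [599.4, 281.0, 90.2]
eef_rot: [-1.134, 0.001, -1.361]
wrist_force: [-0.6, -0.3, -0.4]
finger_gap: 29.8
[ 2.    3.37 12.56] [-0.81 -0.16 -0.1 ]
```

```bash
python3 -m jog '[0,1,0,0,0,0,0,1,0,0,0,0,0,1,0,0,0,0]';python3 -m jog '[0,1,0,0,0,0,0,1,0,0,0,0,0,1,0,0,0,0]'; python3 - <<'E'
from h import *
s=manip.read_state();print(BB.T@(s["eef_pos"]-BO), BB.T@s["wrist_force"])
E
```

```text
clock: 20.35
eef_pos: [599.8, 281.1, 89.4]
eef_rot: [-1.135, 0.001, -1.361]
wrist_force: [-0.1, 0.4, -0.7]
finger_gap: 29.4
clock: 20.6
eef_pos: [600.2, 281.2, 88.6]
eef_rot: [-1.134, 0.001, -1.361]
wrist_force: [-1.4, -1.0, 2.1]
finger_gap: 30.2
[ 2.12  3.37 10.71] [-0.49 -0.73  2.6 ]
```

```bash
for i in 1 2; do python3 -m jog '[0,0,-0.7,0,0,0,0,0,-0.7,0,0,0,0,0,-0.7,0,0,0]' >/dev/null; python3 - <<'E'
from h import *
s=manip.read_state();print(BB.T@(s["eef_pos"]-BO), BB.T@s["wrist_force"])
E
done
```

```text
[ 1.51  3.39 10.72] [0.83 0.37 3.13]
[ 1.23  3.43 10.78] [ 3.98  1.06 -1.39]
```

```bash
python3 -m jog '[0,0,0,0,0,0,0,0,0,0,0,0,0,0,0,0,0,0,0,0,0,0,0,0,0,0,0,0,0,0]' 46; python3 -m jog '[0,-5,0,0,0,0,0,-15,0,0,0,0,0,-30,0,0,0,0,0,-55,0,0,0,0,0,-85,0,0,0,0,0,-110,0,0,0,0,0,-120,0,0,0,0,0,-120,0,0,0,0,0,-120,0,0,0,0]'; python3 - <<'E'
from h import *
w=cam("wrist");save(w,"w17.png");save(w,"w17z.png",(230,60,390,220),4)
import pickle;s=manip.read_state();pickle.dump((w,s),open("w17.pkl","wb"))
print(BB.T@(s["eef_pos"]-BO))
w=cam("scene");save(w,"s17.png",(350,220,480,370),5)
E
```

```text
clock: 21.52
eef_pos: [598.8, 280.8, 87.7]
eef_rot: [-1.135, 0.001, -1.361]
wrist_force: [-0.0, 0.2, 1.0]
finger_gap: 46.0
clock: 22.27
eef_pos: [549.3, 270.2, 196.5]
eef_rot: [-1.134, 0.001, -1.361]
wrist_force: [0.6, -0.1, -0.9]
finger_gap: 45.9
[ -0.07   3.12 129.6 ]
```

View pics/w17z.png

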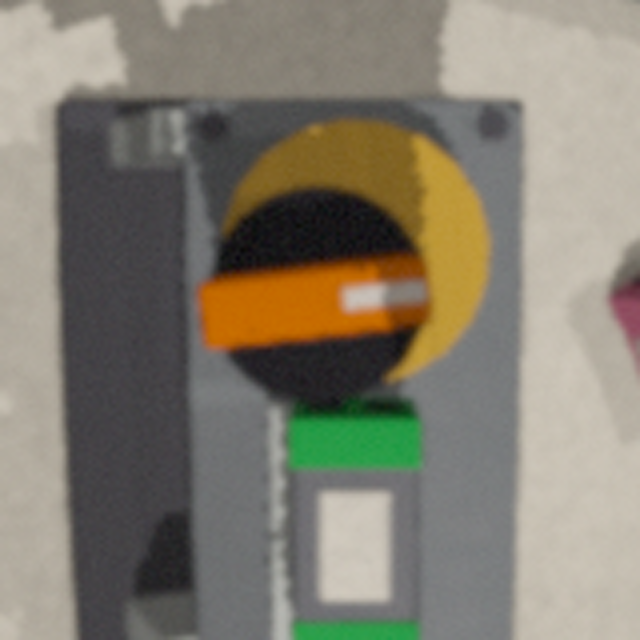

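View pics/s17.png

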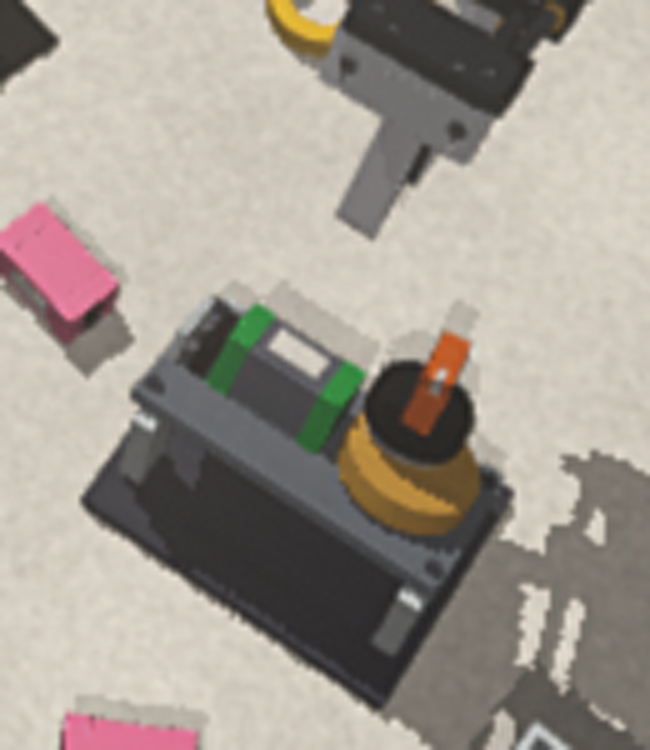

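```bash
python3 - <<'E'
from h import *
sc=cam("scene");s=manip.read_state();T=Rm(s["eef_rot"]);print(s["joints"],s["eef_pos"],s["finger_gap"])
P=np.array([(337,215),(375,240)])
P=(P+.5)/5-.5+[350,220]
for sg in(1,):
  def f(v):
    return (proj(sc,[s["eef_pos"]+T@np.array([x,v[0],v[1]]) for x in(8+v[2],-8+v[2])])-P).ravel()
  q=least_squares(f,[0,30,0]);print(q.x,q.fun)
import pickle
w,s=pickle.load(open("w17.pkl","rb"))
def bedpt(p,z):
    u=(np.array(p)+.5)/4-.5+[230,60]; d=BB.T@ray(w,u); o=BB.T@(w["origin"]-BO); return o+d*(z-o[2])/d[2]
for p in [(200,285),(425,255),(428,322),(208,350)]: print(bedpt(p,70))
E
```

```text
[ 0.44  0.22  1.7  -0.13  0.8   0.3 ] [549.23 269.95 194.88] 45.74600872969304
[-120.84  171.49  -19.45] [-0.06  0.1   0.06 -0.1 ]
[-30.47  66.22  70.  ]
[13.61 71.86 70.  ]
[14.27 58.64 70.  ]
[-29.12  53.29  70.  ]
```

```bash
python3 - <<'E'
from h import *
sc=cam("scene");s=manip.read_state();T=Rm(s["eef_rot"])
P=(np.array([(337,215),(375,240)])+.5)/5-.5+[350,220]
for z in (23,29,35.5):
  f=lambda v:(proj(sc,[s["eef_pos"]+T@np.array([x,v[0],z]) for x in(8+v[1],-8+v[1])])-P).ravel()
  q=least_squares(f,[0,0]);print(z,q.x,q.fun)
w=cam("wrist");save(w,"w18.png",(240,200,400,340),5)
E
```

```text
23 [-3.52 -1.01] [ 0.59  0.5  -0.58 -0.51]
29 [-8.26 -1.76] [ 0.57  0.49 -0.56 -0.49]
35.5 [-13.4   -2.57] [ 0.55  0.47 -0.54 -0.48]
```

View pics/w18.png

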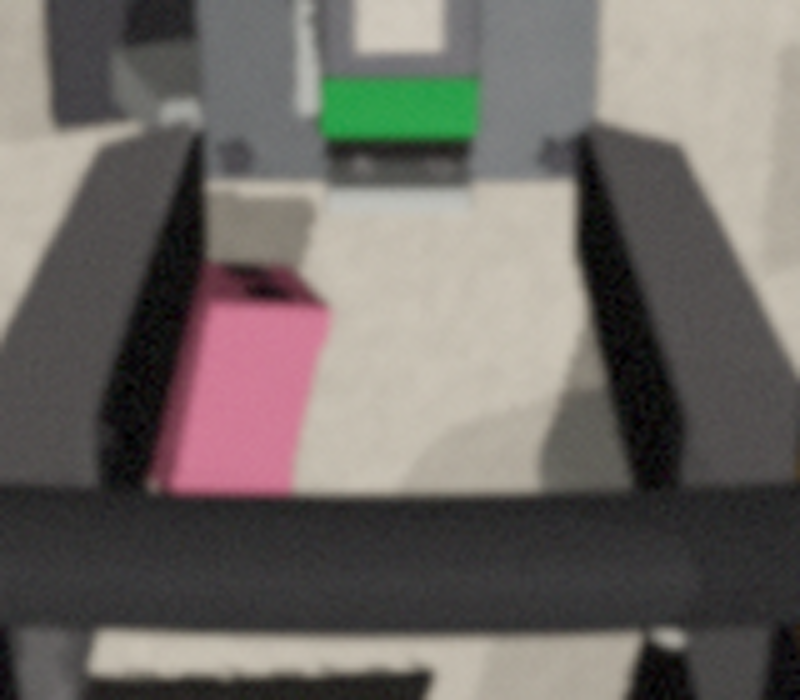

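```bash
python3 - <<'E'
from h import *
rel(BO+BB@[-8,62,125],toolR_bed(BB,-97.1))
E
python3 -m jog '[-12,0,-2,0,-7,0,-24,0,-4,0,-14,0,-36,0,-6,0,-21,0,-48,0,-8,0,-28,0,-59,0,-8,0,-35,0,-59,0,-8,0,-42,0,-59,0,-8,0,-49,0,-59,0,-8,0,-56,0,-59,0,-8,0,-63,0,-59,0,-8,0,-70,0]' 40
python3 - <<'E'
from h import *
rel(BO+BB@[-8,62,125],toolR_bed(BB,-97.1));print(manip.read_state()["joints"])
E
```

```text
pos [549.33 270.01 195.23] shift [-58.9    4.43  -7.97] rot [  0.06 -97.14  -0.12] rows>= 13.566848222350494
clock: 23.35
eef_pos: [530.0, 326.3, 192.4]
eef_rot: [-1.415, -0.408, -0.166]
wrist_force: [1.0, -0.6, 0.1]
finger_gap: 40.0
pos [529.97 326.34 192.38] shift [-0.13  4.83 -0.28] rot [ -0.03 -26.78  -0.08] rows>= 3.7407841111465245
[ 0.56  0.25  1.66 -0.2   0.82 -0.78]
```

```bash

python3 -m jog '[0,2,0,0,-7,0,0,4,0,0,-14,0,0,4.8,0,0,-21,0,0,4.8,0,0,-26.8,0,0,4.8,0,0,-26.8,0,0,4.8,0,0,-26.8,0]' 40
python3 - <<'E'
from h import *
rel(BO+BB@[-8,62,125],toolR_bed(BB,-97.1));rel(BO+BB@[-8,62,46],toolR_bed(BB,-97.1));s=manip.read_state();print(s["joints"],s["moment"])
w=cam("wrist");save(w,"w19.png")
E
```

```text
clock: 23.85
eef_pos: [532.0, 326.7, 188.3]
eef_rot: [-1.623, -0.432, 0.336]
wrist_force: [-0.3, -0.2, -0.4]
finger_gap: 39.8
pos [531.99 326.73 188.33] shift [-0.39  0.29 -0.13] rot [-0.05 -0.53 -0.05] rows>= 0.07417125671056869
pos [531.99 326.73 188.33] shift [-0.32 79.29 -0.2 ] rot [-0.05 -0.53 -0.05] rows>= 1.90147931288098
[ 0.55  0.26  1.66 -0.2   0.81 -1.24] [-0.02  0.21 -0.03]
```

View pics/w19.png

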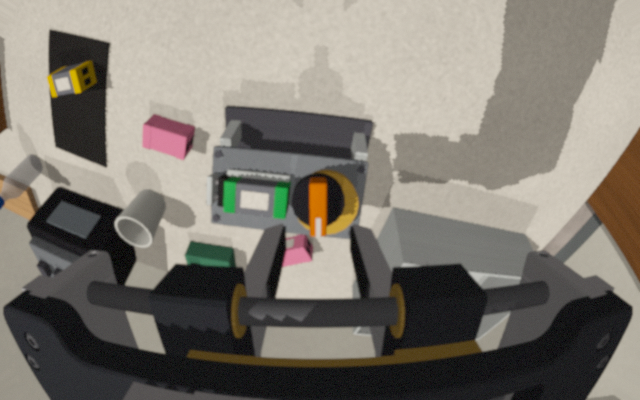

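```bash

python3 -m jog '[0,15,0,0,-0.5,0,0,30,0,0,-0.5,0,0,45,0,0,-0.5,0,0,57,0,0,-0.5,0,0,66,0,0,-0.5,0,0,72,0,0,-0.5,0,0,76,0,0,-0.5,0,0,76,0,0,-0.5,0,0,76,0,0,-0.5,0]'
python3 - <<'E'
from h import *
rel(BO+BB@[-8,62,46],toolR_bed(BB,-97.1))
w=cam("wrist");save(w,"w20.png",(220,140,420,290),4)
w=cam("scene");save(w,"s20.png",(350,220,480,370),5)
E
```

```text
clock: 24.65
eef_pos: [563.4, 333.7, 120.5]
eef_rot: [-1.628, -0.433, 0.349]
wrist_force: [-0.1, -0.5, -0.2]
finger_gap: 40.0
pos [563.44 333.68 120.47] shift [-0.93  4.18 -0.31] rot [-0.07  0.14  0.03] rows>= 0.10301718206260457
```

View pics/w20.png

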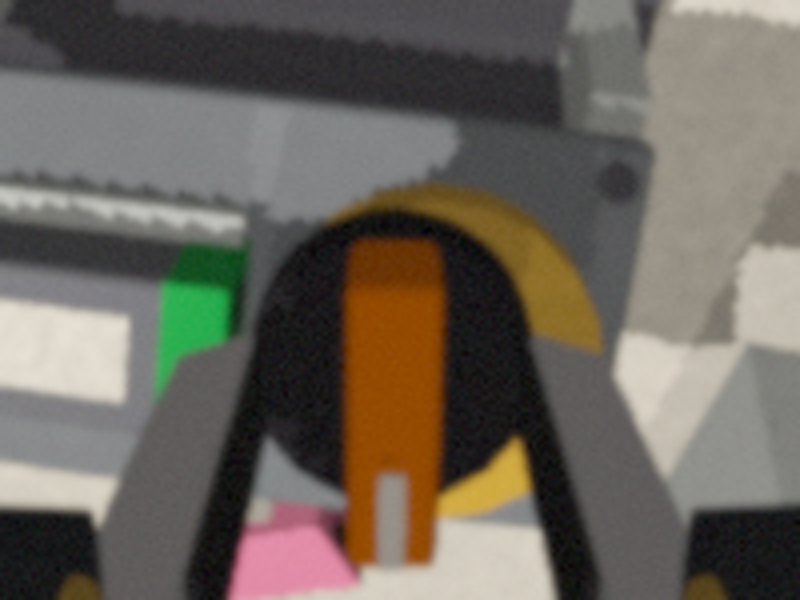

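View pics/s20.png

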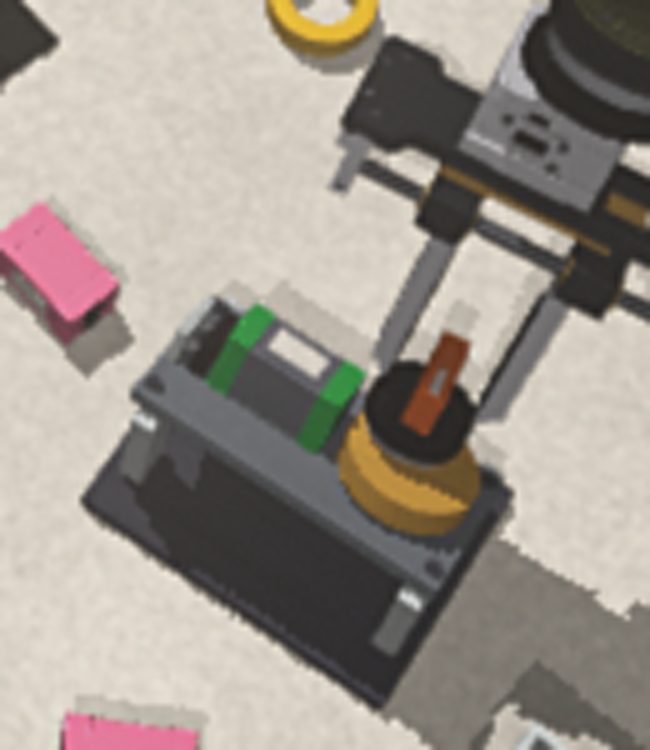

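```bash

python3 -m jog '[-0.5,2,-0.2,0,0,0,-0.9,4,-0.3,0,0,0,-0.9,4,-0.3,0,0,0,-0.9,4,-0.3,0,0,0]'
python3 -m jog '[0,0,0,0,0,0,0,0,0,0,0,0,0,0,0,0,0,0,0,0,0,0,0,0,0,0,0,0,0,0,0,0,0,0,0,0]' 8 10
python3 - <<'E'
from h import *
s=manip.read_state();print(BB.T@(s["eef_pos"]-BO), BB.T@s["wrist_force"],BB.T@s["moment"])
E
```

```text
clock: 25.08
eef_pos: [564.3, 333.3, 116.0]
eef_rot: [-1.629, -0.433, 0.35]
wrist_force: [-0.4, 0.1, -0.7]
finger_gap: 39.9
clock: 25.58
eef_pos: [564.3, 333.6, 116.2]
eef_rot: [-1.628, -0.433, 0.35]
wrist_force: [-1.5, 1.9, 0.8]
finger_gap: 13.8
[-8.22 62.18 45.93] [-0.61  2.19  1.18] [ 0.54  0.29 -0.01]
```

```bash
cat > m.py <<'E'
from h import *
s=manip.read_state();T=Rm(s["eef_rot"]);
T0=toolR_bed(BB,0); rv=R.from_matrix(T0.T@T).as_rotvec(degrees=True)
print("t%.2f"%s["clock"],"spin %.1f"%(rv[1]+97.1),"bedpos",BB.T@(s["eef_pos"]-BO),"F",BB.T@s["wrist_force"],"M",BB.T@s["moment"],"gap %.1f"%s["finger_gap"])
E
python3 -m jog '[0,0,0,0,0,0,0,0,0,0,0,0]' - 45 >/dev/null; python3 m.py
python3 -m jog '[0,0,0,0,4,0,0,0,0,0,8,0,0,0,0,0,12,0,0,0,0,0,12,0]' >/dev/null; python3 m.py
python3 -m jog '[0,0,0,0,4,0,0,0,0,0,8,0,0,0,0,0,12,0,0,0,0,0,12,0]' >/dev/null; python3 m.py
```

```text
t25.75 spin -0.2 bedpos [-8.21 62.2  45.94] F [-0.43  3.92  1.61] M [ 0.74  0.28 -0.05] gap 13.7
t26.08 spin 12.1 bedpos [-8.22 62.41 45.95] F [-0.34  5.3   0.5 ] M [ 1.07  0.32 -0.05] gap 13.3
t26.42 spin 24.1 bedpos [-8.16 62.61 45.97] F [-0.69  6.34 -1.22] M [ 1.35  0.23 -0.03] gap 13.7
```

```bash

python3 -m jog '[0,0,0,0,3,0,0,0,0,0,6,0,0,0,0,0,9,0,0,0,0,0,9,0]' >/dev/null; python3 m.py
python3 -m jog '[0,0,0,0,3,0,0,0,0,0,6,0,0,0,0,0,6,0]' >/dev/null; python3 m.py
python3 -m jog '[0,0,0,0,3,0,0,0,0,0,6,0,0,0,0,0,6,0]' >/dev/null; python3 m.py
```

```text
t26.75 spin 33.0 bedpos [-8.06 62.75 45.96] F [-0.08  8.4  -1.24] M [ 1.55  0.19 -0.07] gap 13.7
t27.00 spin 39.0 bedpos [-8.04 62.85 45.96] F [-0.41  8.75 -1.56] M [ 1.73  0.13 -0.03] gap 13.9
t27.25 spin 45.0 bedpos [-7.94 62.91 45.98] F [ 1.92  8.91 -2.41] M [ 1.81  0.02 -0.04] gap 13.9
```

```bash

python3 -m jog '[-0.5,0,0.6,0,0,0,-0.5,0,0.6,0,0,0]' >/dev/null; python3 m.py
python3 - <<'E'
from h import *
w=cam("wrist");save(w,"w21.png",(170,100,420,290),3.2)
w=cam("scene");save(w,"s21.png",(350,220,480,370),5)
E
```

```text
t27.42 spin 44.8 bedpos [-7.98 63.06 45.96] F [ 2.05  5.06 -1.43] M [ 1.09 -0.    0.03] gap 13.8
```

View pics/w21.png

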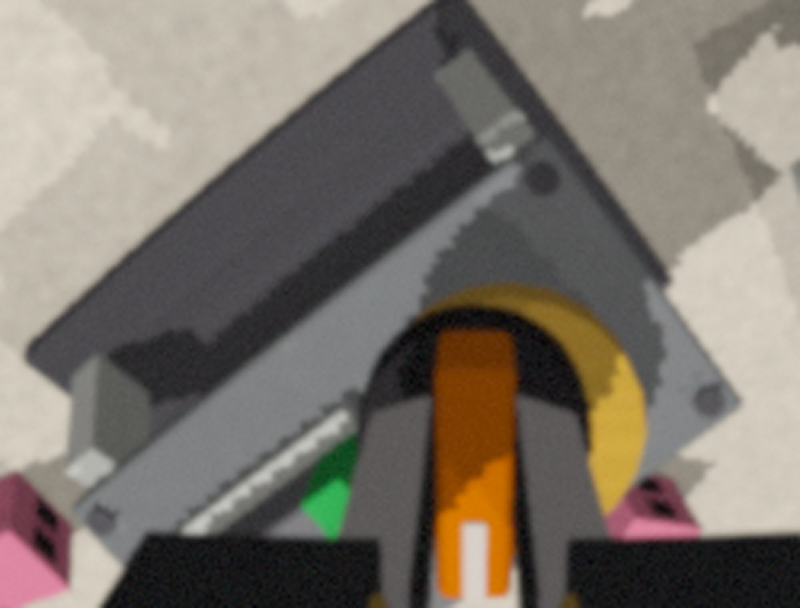

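View pics/s21.png

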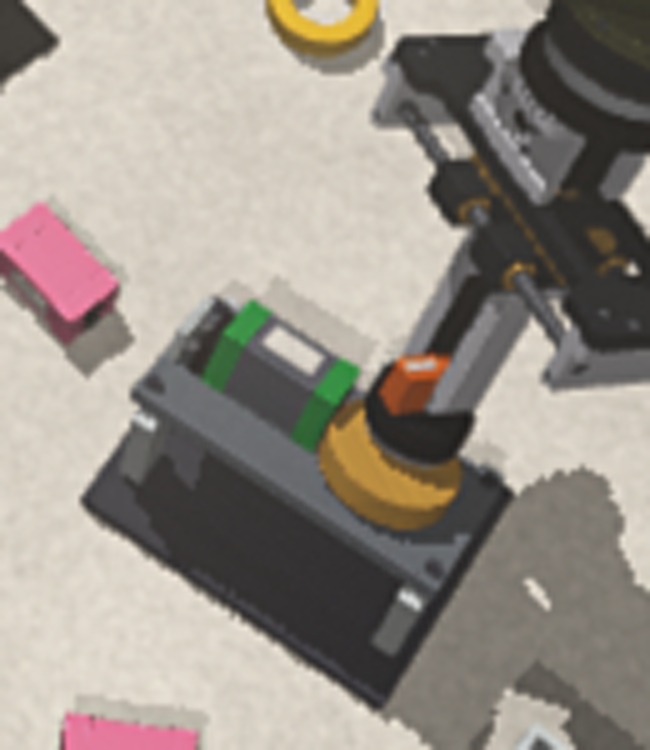

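```bash

for i in 1 2 3 4; do python3 -m jog '[0,0,0,0,2,0,0,0,0,0,4,0,0,0,0,0,4,0]' >/dev/null; python3 m.py; done
```

```text
t27.77 spin 49.0 bedpos [-7.94 63.18 45.98] F [ 1.74  5.93 -2.19] M [ 1.27 -0.1   0.01] gap 13.9
t28.02 spin 52.9 bedpos [-7.86 63.21 45.98] F [ 1.6   7.16 -1.66] M [ 1.37 -0.2   0.04] gap 13.7
t28.27 spin 56.9 bedpos [-7.77 63.28 46.  ] F [ 2.18  6.61 -3.31] M [ 1.49 -0.2   0.16] gap 13.6
t28.52 spin 60.9 bedpos [-7.71 63.34 46.  ] F [ 3.18  7.69 -3.17] M [ 1.49 -0.35  0.24] gap 13.5
```

```bash

for i in 1 2 3; do python3 -m jog '[0,0,0,0,2,0,0,0,0,0,3,0,0,0,0,0,3,0]' >/dev/null; python3 m.py; done
```

```text
t28.77 spin 63.9 bedpos [-7.65 63.39 46.01] F [ 3.74  8.22 -3.97] M [ 1.49 -0.46  0.27] gap 13.3
t29.02 spin 66.9 bedpos [-7.67 63.34 45.99] F [ 2.08  8.56 -3.62] M [ 1.62 -0.26  0.12] gap 13.8
t29.27 spin 69.9 bedpos [-7.59 63.36 46.02] F [ 2.88  8.3  -3.88] M [ 1.52 -0.44  0.11] gap 13.5
```

```bash

for i in 1 2 3 4; do python3 -m jog '[0,0,0,0,2,0,0,0,0,0,3,0,0,0,0,0,3,0]' >/dev/null; python3 m.py; done
```

```text
t29.52 spin 72.9 bedpos [-7.57 63.39 46.02] F [ 2.95  7.6  -5.38] M [ 1.48 -0.53  0.06] gap 13.5
t29.77 spin 75.9 bedpos [-7.52 63.37 46.03] F [ 3.53  8.88 -4.88] M [ 1.77 -0.4   0.02] gap 13.6
t30.02 spin 78.9 bedpos [-7.51 63.41 46.  ] F [ 3.75  7.98 -5.16] M [ 1.72 -0.63  0.05] gap 13.8
t30.27 spin 81.9 bedpos [-7.36 63.42 46.01] F [ 5.29  8.54 -5.75] M [ 1.64 -0.69  0.18] gap 13.3
```

```bash

for i in 1 2 3 4; do python3 -m jog '[0,0,0,0,2,0,0,0,0,0,3,0,0,0,0,0,3,0]' >/dev/null; python3 m.py; done
```

```text
t30.52 spin 84.9 bedpos [-7.34 63.41 46.  ] F [ 4.52  8.8  -6.33] M [ 1.65 -0.75  0.17] gap 13.6
t30.77 spin 87.9 bedpos [-7.3  63.47 46.03] F [ 5.3   8.21 -5.14] M [ 1.62 -0.83  0.15] gap 13.8
t31.02 spin 90.9 bedpos [-7.24 63.47 46.04] F [ 6.14  8.55 -7.03] M [ 1.66 -0.9   0.12] gap 13.7
t31.27 spin 93.9 bedpos [-7.2  63.44 46.04] F [ 5.72  7.53 -7.25] M [ 1.61 -0.91  0.06] gap 13.5
```

```bash

python3 -m jog '[0,0,0,0,0,0,0,0,0,0,0,0,0,0,0,0,0,0,0,0,0,0,0,0,0,0,0,0,0,0]' 42; python3 m.py
python3 -m jog '[0,-5,0,0,0,0,0,-15,0,0,0,0,0,-35,0,0,0,0,0,-65,0,0,0,0,0,-95,0,0,0,0,0,-105,0,0,0,0,0,-105,0,0,0,0,0,-105,0,0,0,0]'
python3 - <<'E'
from h import *
w=cam("wrist");w=cam("wrist");save(w,"w22.png",(170,60,420,250),3.2)
s=cam("scene");save(s,"s22.png",(350,220,480,370),5)
import pickle;pickle.dump((w,s),open("w22.pkl","wb"))
E
```

```text
clock: 31.68
eef_pos: [564.1, 333.9, 116.0]
eef_rot: [-1.135, -0.023, -1.309]
wrist_force: [1.4, 0.7, 0.1]
finger_gap: 41.0
t31.68 spin 93.8 bedpos [-8.34 62.46 45.84] F [ 1.43  0.37 -0.6 ] M [-0.04  0.24  0.08] gap 41.0
clock: 32.35
eef_pos: [520.7, 324.8, 211.2]
eef_rot: [-1.135, -0.023, -1.309]
wrist_force: [-0.4, 0.0, -0.8]
finger_gap: 42.1
```

View pics/w22.png

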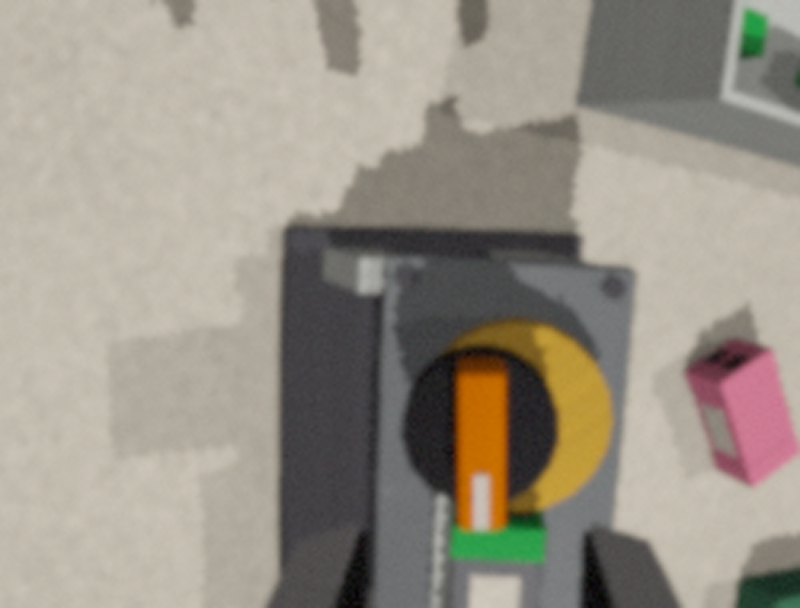

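View pics/s22.png

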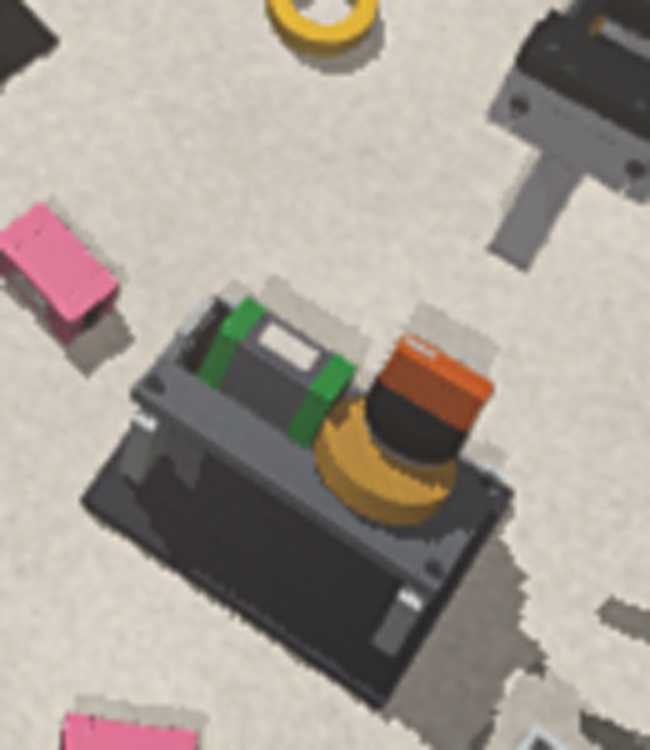

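```bash
python3 - <<'E'
from h import *
import pickle
w0,_=pickle.load(open("w17.pkl","rb"));w1,_=pickle.load(open("w22.pkl","rb"))
a=np.linspace(0,2*np.pi,200)
def ext(w,phi,z=20):
    c=np.c_[-8+12*np.cos(phi)+32*np.cos(a),62+12*np.sin(phi)+32*np.sin(a),0*a+z]
    q=proj(w,c@BB.T+BO); return np.array([q[:,0].max(),q[:,1].min()])
o0=(np.array([490,118])+.5)/4-.5+[230,60]; o1=(np.array([613,320])+.5)/3.2-.5+[170,60]
k0=proj(w0,[BO+BB@[-8,62,46]]);k1=proj(w1,[BO+BB@[-8,62,46]]);
print("skirt pred",(k0-[230,60]+.5)*4,(k1-[170,60]+.5)*3.2)
for w,o in((w0,o0),(w1,o1)):
    ph=np.radians(np.arange(-90,180,1)); e=np.array([np.linalg.norm(ext(w,p)-o) for p in ph]); i=e.argmin(); print(np.degrees(ph[i]),e[i])
# bar & cassette now
def bp(p,z):
    u=(np.array(p)+.5)/3.2-.5+[170,60]; d=BB.T@ray(w1,u); o=BB.T@(w1["origin"]-BO); return o+d*(z-o[2])/d[2]
for p in [(456,358),(507,358),(457,530),(507,530)]: print("bar",bp(p,70))
for p in [(451,525),(546,515),(450,558),(545,563)]: print("cas",bp(p,34))
E
```

```text
skirt pred [[318.24 298.35]] [[481.47 433.76]]
49.0 0.10296156585070351
-4.0 0.5260385393757723
bar [-16.44  88.8   70.  ]
bar [-2.72 89.58 70.  ]
bar [-13.63  39.7   70.  ]
bar [ 0.47 40.49 70.  ]
cas [-15.57  27.99  34.  ]
cas [14.6  33.06 34.  ]
cas [-15.34  16.58  34.  ]
cas [15.59 16.5  34.  ]
```

```bash
python3 -m jog '[0,-30,0,0,0,0,0,-30,0,0,0,0,0,-30,0,0,0,0]'; python3 - <<'E'
from h import *
s=cam("scene");save(s,"s23.png");t=cam("top");save(t,"t23.png")
E
```

```text
clock: 32.75
eef_pos: [508.6, 322.2, 238.5]
eef_rot: [-1.135, -0.023, -1.309]
wrist_force: [-0.1, 0.2, -0.1]
finger_gap: 41.6
```

View pics/s23.png

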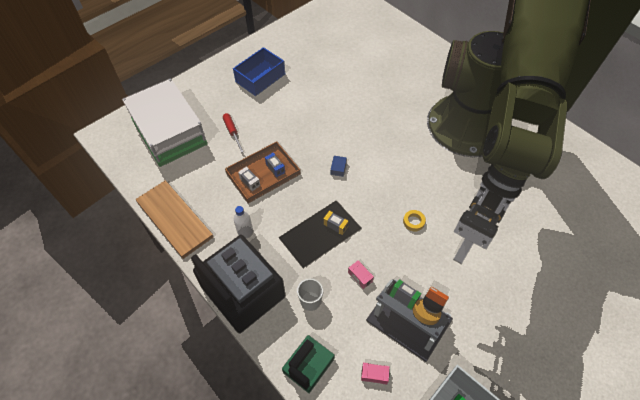

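Blue lies in the tray at (275,163) and green sits in the clamp at (407,292). Everything else is where it started.

```bash
python3 -c "
from cell import manip
print(manip.sign_off())"
```

```text
the job is handed in; nothing more can be done
None
```

The job is done and handed in at about 33 s. The blue cassette lies flat in the free half of the tray. The green one is in the clamp against the ledge, gripped by the cam, with the knob two clicks past slip and let go.

**Last checks**
- **Knob:** it turned about 94° and the cam about 53° by my image fit, so the clutch slipped roughly 0.7 rad. The first click was a clear torque drop (0.27 to 0.12 N m). The second was a softer peak and fall near 87°, so the count of two rests on both readings together.
- **Green cassette:** the end nearest the cam measured at about y = 29 mm on the bed, which puts its centre near y = -1 mm, on the jaw pad. When I set it down, the contact forces on the bed and on the ledge were as expected.
- **Bystanders:** none of the other things had visibly moved in the final scene picture.

**Disagreements**
- **Fingertips:** they were not 22 mm ahead of the reported TCP as stated. Test closings and pictures put them about level with it or a few mm behind, so my first closing on blue passed above it without touching. I used the contact-based offset from there on.
- **Wrist camera:** its views looked about 3% too far away.
- **Forces:** I pressed the blue cassette on the tray floor with up to about 33 N before releasing it. The knob grip was slightly off-axis, which put about 9 N of side force on the knob.

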